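# Stack parts boxes in running bond on the carrier

### The arm

A 7-joint arm with a two-finger parallel gripper is mounted at the origin on the work surface. World frame = base frame: x ahead of the robot, y to its left, z up, the work surface at z = 0. Lengths are in m, angles in rad, forces in N, time in s.
With the tool pointing down it reaches from about 0.35 to 0.9 m from the base axis. Payload 8.1 kg.
Tool frame: the origin (TCP) lies at the very end of the fingers, on their centre line; the grasp point (between the pads) lies 19 mm behind it (arm.grasp_offset is the distance from the TCP to the grasp point, in m); z points along the fingers, y is the direction in which the jaws open and shut (so a half turn about z gives the same grasp; the last joint's range is limited). The gripper opens to 92 mm and grips with 3 to 60 N. Pads are 19 mm wide; open, the fingers measure 130 mm over their backs; the gripper's body (75 mm by 190 mm) begins 47 mm behind the grasp point.
Start: joints at [1.071, 0.434, 0.025, 1.573, -0.012, 1.134, -0.075], TCP at [0.242, -0.576, 0.191] pointing down, gripper open.
Joint ranges: [-2.62, 2.62], [-0.44, 2.09], [-1.27, 1.32], [0.08, 2.57], [-1.32, 4.46], [0.12, 2], [-2.74, 2.74]. Speed limits (rad/s): [2.22, 2.22, 3.01, 3.01, 3.14, 3.14, 3.14].

### API

Orientations are given as a rotation vector (axis times angle).
In Python, from cell import arm, eyes, workorder gives the robot as it stands.
- The arm moves only by the shell command python3 -m inch 'ROWS' [FORCE]. ROWS is JSON, a list that holds one entry, the list of rows, each a list of 5 numbers: the closure, from 0 (fully open) to 1 (shut), then the shift along the tool's x, y, z in mm, then the turn about the tool's z in degrees. A call has 1 to 12 rows; each row shifts and turns the pose as measured when the row begins, along the tool's axes as they then stand; what a row does not reach is not made up. A row lasts 1/10 s, in which the tool goes at most 50 mm and 8.59 degrees, less where a joint would pass 70% of its speed; a pose out of reach is approached as far as the arm can. A call with a gripper value outside its range is refused whole. The fingers move at their own pace and stop on an object; FORCE is the grip in N (left out, the last holds). Time passes only in rows, so rows that do not move let the fingers close. It gives the time, the measured TCP pose, the force and the opening at its end, in the units of the state.
- arm.observe(): the state, without advancing time (a new reading comes with each control period).
- eyes.get_image(name): name is "side" or "top" or "wrist"; returns a dict with "frame" (400x640x3 uint8, blue, green, red), "intrinsics" (3x3 intrinsics, pixels), "rvec" (rotation vector, rad) and "tvec" (3), from world to camera coordinates, as OpenCV has them; the wrist camera has in their place "T_tool_cam" (4x4, takes a point from camera to tool coordinates, whose origin is the TCP and whose axes are the flange's). Camera axes: x right, y down, z forward; pixel columns grow to the right and rows downward; lengths in m; the calibration is good to about 2 mm. A picture is of the moment at which its call begins: read the wrist's pose just before it. There is no depth.
- workorder.sign_off(): hands the job in, once; it reports no verdict.
The state is a dict: "clock": time; "joints": joint angles; "dq": joint speeds; "joint_efforts": joint torques, N m; "position": TCP position; "ee_rot": TCP orientation; "force": force on the tool from outside, world axes, zero at the start; "ft_torque": the same for the moment, N m; "width": opening from 0.0 (shut) to 1.0 (fully open).
Only numpy, scipy, OpenCV 4.12 (cv2) and the standard library are available. Lean on these libraries where they do the work, as an engineer would, in place of code of your own. Each camera call takes 0.05 s, during which the arm holds its last target.

### The job

Finish the stack of dark parts boxes on the carrier in running bond: lay one long box in the bottom course end to end with the one already put down loosely there, then lay the top course from the end upstand, first the half-length box and after it the other long box, bridging the joint below. Slide every box fully home, that first one too: long sides flush against the back upstand, and each course closed up tight, end to end, against the end upstand. Keep the boxes level and lid up, and leave the other things on the bench where they are.

Things in the scene. Friction and masses are not known exactly. Their poses are not given: they have to be found in the camera images.
- carrier: the carrier, a fixed bright metal tray on feet, open on two sides. Its floor stands 12 mm above the bench. Two 3 mm sheet upstands, the back one on the robot's side and one at the right-hand end, rise 52 mm above the floor, so 12 mm above the top of the bottom course. A bail handle sticks out 35 mm behind the end upstand. Origin on the bench; same axes as the corner.
- corner (a point): inside bottom corner of the carrier, where the back upstand, the end upstand and the floor's top face meet. z up; x runs square away from the back upstand (roughly away from the robot), y along the back upstand away from the end upstand. The floor reaches 105 mm along x and 300 mm along y from here. The boxes lie with their length along y.
- box_laid_center (a point): long parts box, dark grey conductive plastic with a hinged flat lid, 136 x 62 x 40 mm, mass about 0.2 to 0.35 kg; the point is its centre, half-way up; x along its length, y across its 62 mm width, z up through the lid. Put down loose on the carrier's floor near the corner, not yet home: on average some 6 to 16 mm off both upstands and up to 0.1 rad askew.
- box_a_center (a point): long parts box, dark grey conductive plastic with a hinged flat lid, 136 x 62 x 40 mm, mass about 0.2 to 0.35 kg; the point is its centre, half-way up; x along its length, y across its 62 mm width, z up through the lid. On the bench, to the robot's left. It slides on the carrier when pushed; the two long boxes on the bench are interchangeable.
- box_b_center (a point): long parts box, dark grey conductive plastic with a hinged flat lid, 136 x 62 x 40 mm, mass about 0.2 to 0.35 kg; the point is its centre, half-way up; x along its length, y across its 62 mm width, z up through the lid. On the bench, to the robot's left. It slides on the carrier when pushed; the two long boxes on the bench are interchangeable.
- box_half_center (a point): half-length parts box of the same make, 68 x 62 x 40 mm, mass about 0.1 to 0.2 kg; the point is its centre, half-way up; x along its 68 mm length (which goes along the course), y across its 62 mm width, z up through the lid. On the bench, to the robot's left.
- flat_box: bystander: a low, flat box of the same make, 95 x 58 x 22 mm, not part of the stack; origin at its underside
- cell_tray: bystander: open clear tray of lenses, 140 x 90 x 13 mm; origin at its underside
- tub: bystander: ivory tub with blue bands, 75 mm across, 76 mm tall; origin at its underside
- dispenser: bystander: ivory dispenser bottle, 60 mm across, 126 mm tall; origin at its underside
- tweezers: bystander: steel tweezers, about 140 mm long, lying flat; origin at its underside
- loupe: bystander: black eyeglass loupe, 38 mm across, 40 mm tall; origin at its underside
There are look-alikes about, which are no part of the job. Leave any blue look-alike of the part that bears box_b_center alone.

How it is judged:
At the end, for the whole second after the job is handed in: All four boxes at rest, lid up, in their courses (height within 3 mm), square to the back upstand within 0.035 rad and within 2.5 mm of it; end gaps, to the end upstand and between boxes, under 2.5 mm; the top long box centred over the joint below within 5 mm (x of box_laid_center in the frame of corner between 0.0285 and 0.0335 m and y of box_laid_center in the frame of corner between 0.0655 and 0.0705 m and z of box_laid_center in the frame of corner between 0.017 and 0.023 m and angle between the x axis of each of box_laid_center, box_half_center and the y axis of corner, either way round below 0.035 rad and angle between each of box_laid_center, box_half_center's own z axis and vertical below 0.05 rad and linear speed of each of box_laid, box_half below 0.01 m/s and x of box_half_center in the frame of corner between 0.0285 and 0.0335 m and y of box_half_center in the frame of corner between 0.0315 and 0.0365 m and z of box_half_center in the frame of corner between 0.057 and 0.063 m and ((x of box_a_center in the frame of corner between 0.0285 and 0.0335 m and y of box_a_center in the frame of corner between 0.2015 and 0.209 m and z of box_a_center in the frame of corner between 0.017 and 0.023 m and angle between the x axis of each of box_a_center, box_b_center and the y axis of corner, either way round below 0.035 rad and angle between each of box_a_center, box_b_center's own z axis and vertical below 0.05 rad and linear speed of each of box_a, box_b below 0.01 m/s and horizontal distance between box_a_center and box_laid_center below 0.1385 m and x of box_b_center in the frame of corner between 0.0285 and 0.0335 m and y of box_b_center in the frame of corner between 0.1335 and 0.141 m and z of box_b_center in the frame of corner between 0.057 and 0.063 m and horizontal distance between box_b_center and box_half_center below 0.1045 m) or (x of box_b_center in the frame of corner between 0.0285 and 0.0335 m and y of box_b_center in the frame of corner between 0.2015 and 0.209 m and z of box_b_center in the frame of corner between 0.017 and 0.023 m and angle between the x axis of each of box_b_center, box_a_center and the y axis of corner, either way round below 0.035 rad and angle between each of box_b_center, box_a_center's own z axis and vertical below 0.05 rad and linear speed of each of box_b, box_a below 0.01 m/s and horizontal distance between box_b_center and box_laid_center below 0.1385 m and x of box_a_center in the frame of corner between 0.0285 and 0.0335 m and y of box_a_center in the frame of corner between 0.1335 and 0.141 m and z of box_a_center in the frame of corner between 0.057 and 0.063 m and horizontal distance between box_a_center and box_half_center below 0.1045 m))); the robot touches nothing.
It fails at once if a parts box is tipped more than 0.5 rad out of level (angle between any of box_laid_center, box_a_center, box_b_center, box_half_center's own z axis and vertical above 0.5 rad).
It fails at once if another thing on the bench is moved more than 30 mm (distance of any of flat_box, cell_tray, tub, dispenser, tweezers, loupe from where it was at the start of the episode above 0.03 m).
It also fails if it takes over 72 s, if anything falls off the work surface, if the arm or the gripper's body presses on something with over 40 N, if the wrist force passes 120 N, or if a joint passes its speed limit or range.

## Working session

There is one attempt and no reset: what is moved stays moved. The work goes in short steps, Python scripts to look and compute and a shell command to move; the robot and the scene stay as the last step left them, time stands still between calls to the robot, and variables do not carry over. Pictures are saved under pics/ and viewed, and the job is handed in when it is done.

```bash
ls -la; mkdir -p pics; python3 - <<'E'
from cell import arm, eyes, workorder
import cv2,numpy as np
s=arm.observe(); print(s); print(arm.grasp_offset)
for n in ["side","top","wrist"]:
    d=eyes.get_image(n); cv2.imwrite(f"pics/{n}0.png",d["frame"])
    print(n,{k:np.round(v,4).tolist() for k,v in d.items() if k!="frame"})
E
```

```text
total 12
drwxr-xr-x  3 agent agent 4096 Dec  6 09:51 .
drwxr-xr-x 23 root  root  4096 Dec  6 09:51 ..
drwxr-xr-x  2 agent agent 4096 Dec  6 09:51 pics
{'clock': 0.0, 'joints': array([ 1.0714306 ,  0.4351961 ,  0.02495552,  1.57411844, -0.01159219,
        1.13399071, -0.07509704]), 'dq': array([-7.41288384e-04, -5.60583889e-05, -1.33556662e-04,  1.54505848e-03,
       -3.02850992e-04, -3.85472976e-04, -3.42442589e-04]), 'joint_efforts': array([-1.48309427e-03, -6.67855597e+01,  9.83886011e-01, -3.14459074e+01,
       -6.06981595e-02,  4.31875361e-02,  1.74414445e-04]), 'position': array([ 0.24124913, -0.57593695,  0.19035326]), 'ee_rot': array([-3.07851660e+00, -6.18788218e-01,  7.01004239e-04]), 'force': array([-0.38426554, -0.53188149, -0.33597448]), 'ft_torque': array([ 0.00580164,  0.01636771, -0.0370231 ]), 'width': 0.9997275737605029}
0.0188
side {'intrinsics': [[464.4376, 0.0, 317.989], [0.0, 464.4376, 206.6236], [0.0, 0.0, 1.0]], 'rvec': [0.2933, 2.6416, -1.438], 'tvec': [0.4737, -0.053, 1.8337]}
top {'intrinsics': [[413.5, 0.0, 322.124], [0.0, 413.5, 197.9155], [0.0, 0.0, 1.0]], 'rvec': [2.1429, -2.1456, 0.1952], 'tvec': [0.0837, 0.5085, 1.0933]}
wrist {'intrinsics': [[308.9123, 0.0, 319.5805], [0.0, 308.9123, 197.1285], [0.0, 0.0, 1.0]], 'T_tool_cam': [[0.0004, -0.9688, -0.2478, 0.0654], [1.0, 0.0001, 0.001, 0.0001], [-0.001, -0.2478, 0.9688, -0.1937], [0.0, 0.0, 0.0, 1.0]]}
```

View pics/top0.png

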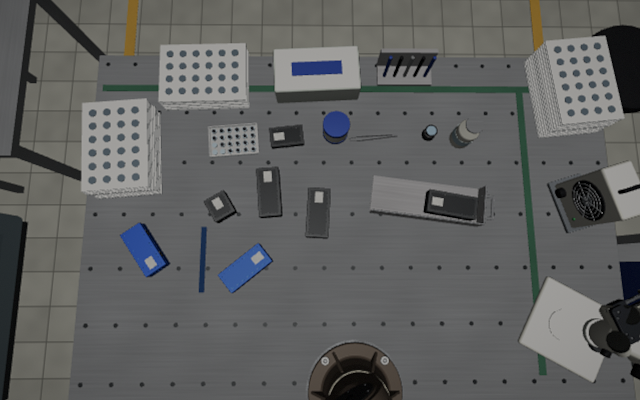

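View pics/side0.png

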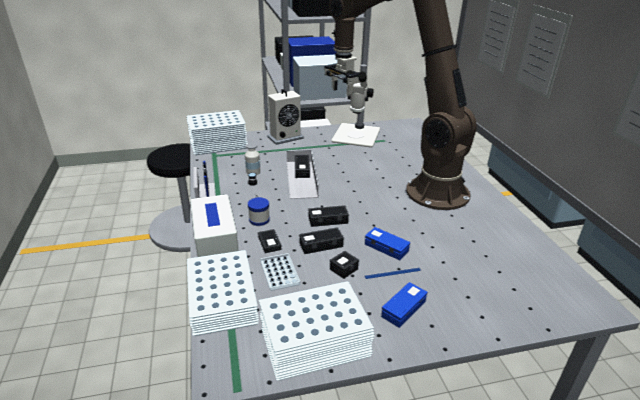

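View pics/wrist0.png

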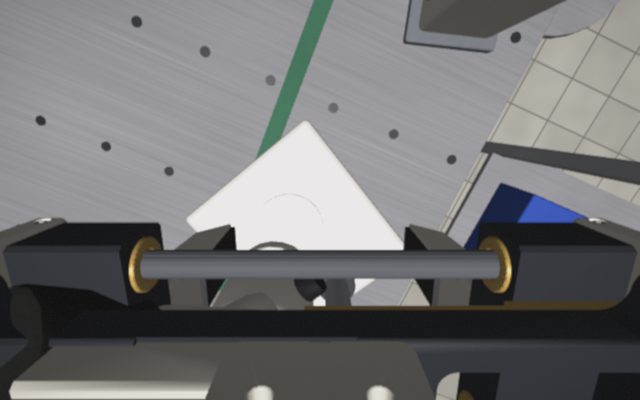

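The top view shows the carrier around (430,200) with the laid box on it at (453,204). The long boxes are at (268,192) and (318,212), and the half box is at (219,206). Next I'll measure their top faces.

```bash
cat > h.py <<'E'
import cv2,numpy as np
from cell import arm,eyes
from scipy.spatial.transform import Rotation as R
def cam(n):
    T=None
    if n=="wrist":
        s=arm.observe(); T=np.eye(4); T[:3,:3]=R.from_rotvec(s["ee_rot"]).as_matrix(); T[:3,3]=s["position"]
    d=eyes.get_image(n); K=np.array(d["intrinsics"])
    if n=="wrist":
        C=T@np.array(d["T_tool_cam"]); Rc=C[:3,:3]; o=C[:3,3]
    else:
        Rw=R.from_rotvec(np.ravel(d["rvec"])).as_matrix(); Rc=Rw.T; o=-Rw.T@np.ravel(d["tvec"])
    return d["frame"],K,Rc,o
def plane(px,z,c):
    _,K,Rc,o=c
    px=np.atleast_2d(np.array(px,float)); r=np.c_[px,np.ones(len(px))]@np.linalg.inv(K).T@Rc.T
    return o+r*((z-o[2])/r[:,2])[:,None]
def proj(P,c):
    _,K,Rc,o=c
    p=(np.atleast_2d(P)-o)@Rc@K.T
    return p[:,:2]/p[:,2:]
def big(im,x0,y0,x1,y1,name,s=None):
    s=s or min(800/(x1-x0),600/(y1-y0))
    cv2.imwrite("pics/"+name,cv2.resize(im[y0:y1,x0:x1],None,fx=s,fy=s,interpolation=cv2.INTER_CUBIC))
def tcp():
    s=arm.observe(); M=R.from_rotvec(s["ee_rot"]).as_matrix(); return s,M
E
python3 - <<'E'
from h import *
c=cam("top"); print("o",c[3]); f=c[0]
big(f,355,165,505,240,"t1.png"); big(f,190,150,350,250,"t2.png")
g=f.max(axis=2)
print(g[205,445],g[185,400],g[150,300],f[190,262],f[205,255])
m=(g<70).astype(np.uint8); 
m=cv2.morphologyEx(m,cv2.MORPH_CLOSE,np.ones((9,9)))
m=cv2.morphologyEx(m,cv2.MORPH_OPEN,np.ones((5,5)))
cs,_=cv2.findContours(m,cv2.RETR_EXTERNAL,cv2.CHAIN_APPROX_NONE)
for k in cs:
    a=cv2.contourArea(k)
    if 200<a<3000:
        r=cv2.minAreaRect(k); print(a,np.round(r[0]),np.round(r[1]),r[2],np.round(plane([r[0]],0.03,c),3))
E
```

```text
o [0.32387245 0.10358923 1.1598479 ]
44 128 98 [56 55 54] [100  99  99]
2916.0 [355. 373.] [94. 51.] -0.0 [[ 0.049 -0.001  0.03 ]]
602.0 [220. 208.] [28. 27.] 63.43495178222656 [[0.483 0.364 0.03 ]]
1739.5 [454. 206.] [37. 61.] 90.0 [[ 0.486 -0.285  0.03 ]]
1046.5 [318. 213.] [22. 50.] 1.9749339818954468 [[0.469 0.096 0.03 ]]
2772.0 [583. 201.] [55. 62.] 75.96376037597656 [[ 0.503 -0.647  0.03 ]]
959.5 [269. 192.] [50. 24.] 86.18592071533203 [[0.526 0.23  0.03 ]]
306.5 [460. 138.] [18. 19.] 90.0 [[ 0.684 -0.31   0.03 ]]
710.5 [233. 139.] [22. 40.] 90.0 [[0.679 0.334 0.03 ]]
641.0 [286. 136.] [21. 33.] 84.2894058227539 [[0.687 0.184 0.03 ]]
736.0 [317.  96.] [10. 82.] 87.51044464111328 [[0.809 0.097 0.03 ]]
1501.0 [398.  72.] [38. 74.] 90.0 [[ 0.884 -0.14   0.03 ]]
2221.0 [619.  68.] [87. 40.] 90.0 [[ 0.899 -0.798  0.03 ]]
2635.0 [59. 89.] [ 82. 175.] 6.9234490394592285 [[0.827 0.834 0.03 ]]
```

```bash
sleep 1; ls pics
```

```text
side0.png
t1.png
t2.png
top0.png
wrist0.png
```

View pics/t1.png

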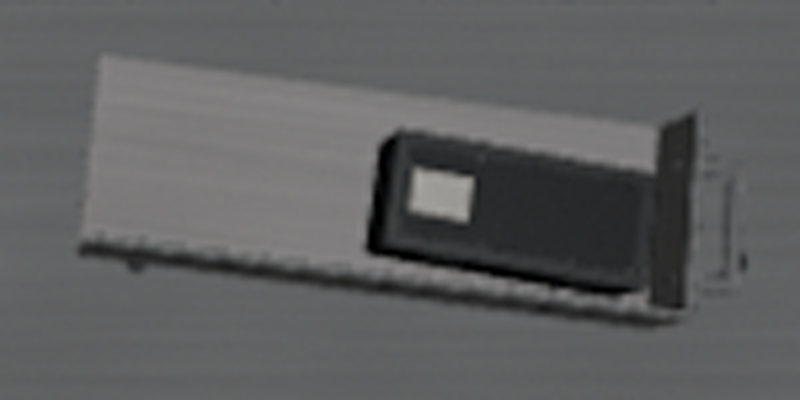

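View pics/t2.png

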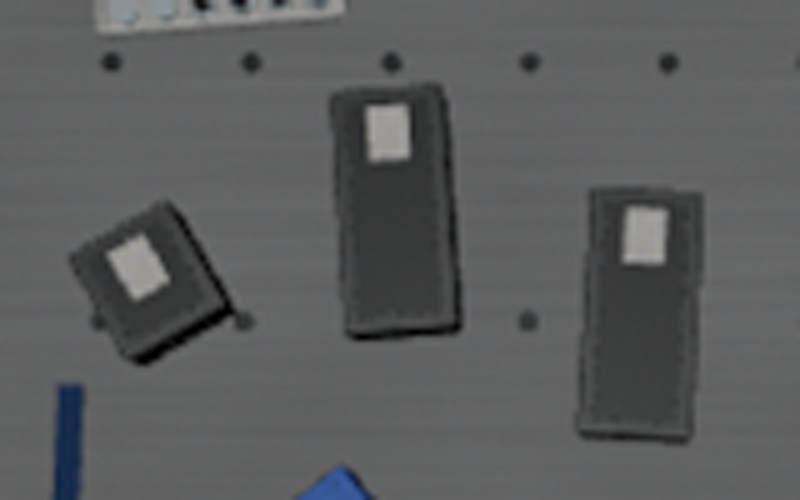

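```bash
cat >> h.py <<'E'
def go(x=None,y=None,z=None,yaw=None,mod=True):
    """print tool-frame shift (mm) and turn (deg) to the wanted TCP; yaw = world angle of tool y axis"""
    s,M=tcp(); p=s["position"]; t=np.array([p[i] if v is None else v for i,v in enumerate((x,y,z))])
    d=M.T@(t-p)*1000
    cy=np.arctan2(M[1,1],M[0,1]); 
    print("t",round(s["clock"],2),"p",np.round(p,4),"yawY",round(cy,4),"tilt",round(float(np.arccos(min(1,-M[2,2]))),4),"J",np.round(s["joints"],2),"F",np.round(s["force"],1),"w",round(s["width"]*92,1))
    print("shift now-axes mm",np.round(d,1),"len",round(float(np.linalg.norm(d))))
    if yaw is not None:
        dy=yaw-cy
        if mod: dy=(dy+np.pi/2)%np.pi-np.pi/2
        a=-dy  # tool z down
        M2=M@R.from_rotvec([0,0,a]).as_matrix()
        print("turn deg",round(np.degrees(a),1),"shift in turned axes",np.round(M2.T@(t-p)*1000,1))
E
python3 - <<'E'
from h import *
c=cam("top")
P=plane([[370,210.9],[484,224.6]],0.012+0.052,c); print(P)
d=P[0]-P[1]; print("yaw of carrier y", np.arctan2(d[1],d[0]), np.linalg.norm(d))
s,M=tcp(); print(M.round(3))
yw=np.arctan2(d[1],d[0])
go(0.50,-0.24,0.34,yw)
E
```

```text
[[ 0.46955612 -0.04466668  0.064     ]
 [ 0.43247055 -0.34973054  0.064     ]]
yaw of carrier y 1.4498233529008409 0.3073097736619052
[[ 0.922  0.386 -0.   ]
 [ 0.386 -0.922  0.001]
 [-0.    -0.001 -1.   ]]
t 0.25 p [ 0.2414 -0.5762  0.1908] yawY -1.1741 tilt 0.0007 J [ 1.07  0.43  0.02  1.57 -0.01  1.13 -0.08] F [-0.4 -0.1  1.4] w 92.1
shift now-axes mm [ 368.4 -210.3 -149.1] len 450
turn deg 29.7 shift in turned axes [ 216.  -365.1 -149.1]
```

```bash
python3 -m inch '[[[0,0,0,-37,7.5],[0,0,0,-37,7.5],[0,0,0,-37,7.5],[0,0,0,-37,7.2],[0,25,-42,0,0],[0,25,-42,0,0],[0,25,-42,0,0],[0,25,-42,0,0],[0,25,-42,0,0],[0,25,-42,0,0],[0,25,-42,0,0],[0,25,-42,0,0]]]'; python3 -c "
from h import *
go(0.50,-0.24,0.34,1.4498)"
```

```text
clock: 1.45
position: [0.4882, -0.2711, 0.3433]
ee_rot: [3.131, -0.251, -0.004]
force: [1.2, -0.2, 0.3]
width: 0.998
t 1.45 p [ 0.4882 -0.2711  0.3433] yawY -1.7311 tilt 0.0027 J [ 0.44  0.24 -0.04  1.48  0.01  1.42 -1.33] F [ 1.2 -0.2  0.3] w 91.8
shift now-axes mm [  6.7 -32.5   3.3] len 33
turn deg -2.2 shift in turned axes [  7.9 -32.3   3.3]
```

```bash
python3 -m inch '[[[0,6,-30,0,-2],[0,0,0,0,0],[0,0,0,0,0]]]'; python3 -c "
from h import *
c=cam('wrist'); cv2.imwrite('pics/w1.png',c[0]); np.savez('w1.npz',K=c[1],R=c[2],o=c[3],f=c[0])
go(0.50,-0.24,0.34,1.4498)"
```

```text
clock: 1.75
position: [0.5038, -0.2326, 0.3425]
ee_rot: [-3.134, 0.174, 0.004]
force: [-0.4, -0.9, 0.2]
width: 1.004
t 1.8 p [ 0.5038 -0.2325  0.3425] yawY -1.6818 tilt 0.0043 J [ 0.39  0.24 -0.07  1.48  0.01  1.42 -1.36] F [-0.5  1.4 -0.8] w 92.0
shift now-axes mm [-3.   7.9  2.5] len 9
turn deg 0.6 shift in turned axes [-2.9  7.9  2.5]
```

View pics/w1.png

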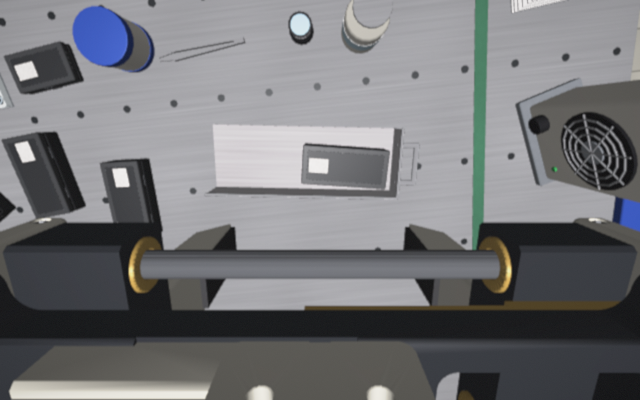

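The wrist view shows the carrier floor at (215-395, 125-188) with the laid box at about (345,167). I'll zoom in to get the edges.

```bash
python3 -c "
from h import *
d=np.load('w1.npz'); f=d['f']
big(f,200,115,420,205,'w1z.png')"
```

```text
(no output)
```

View pics/w1z.png

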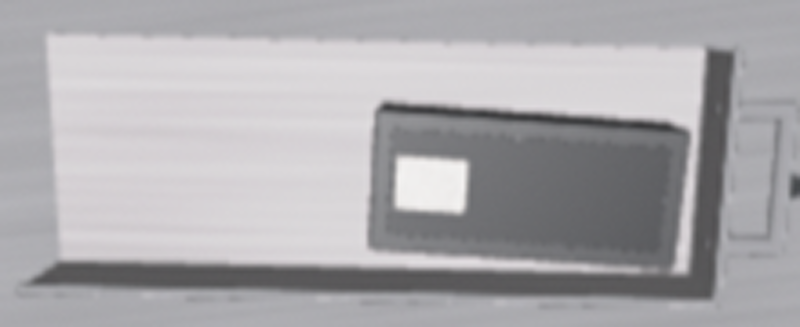

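```bash
python3 -c "
from h import *
d=np.load('w1.npz'); c=(d['f'],d['K'],d['R'],d['o'])
t=lambda L:np.array(L)/3.636+[200,115]
F=plane(t([[60,263],[690,275],[707,47],[48,35]]),0.012,c); print(F.round(4))
for i in range(4): print(np.linalg.norm(F[i]-F[i-1]).round(4))
v=F[0]-F[1]; v2=F[3]-F[2]; print(np.arctan2(v[1],v[0]),np.arctan2(v2[1],v2[0])); v=F[2]-F[1]; print('x',np.arctan2(v[1],v[0])+1.5708)
B=plane(t([[378,110],[690,130],[670,268],[368,248]]),0.052,c); print(B.round(4), B.mean(0))
for i in range(4): print(np.linalg.norm(B[i]-B[i-1]).round(4))
v=B[0]-B[1]; v2=B[3]-B[2]; print(np.arctan2(v[1],v[0]),np.arctan2(v2[1],v2[0]))
# upstand top
U=plane(t([[22,290],[715,298],[735,52]]),0.064,c);print(U)
"
```

```text
[[ 0.4722 -0.0489  0.012 ]
 [ 0.4332 -0.3479  0.012 ]
 [ 0.539  -0.3613  0.012 ]
 [ 0.5774 -0.064   0.012 ]]
0.1062
0.3015
0.1066
0.2998
1.4411015717481603 1.4425157787561629
x 1.4443836574079352
[[ 0.5306 -0.2114  0.052 ]
 [ 0.5074 -0.3432  0.052 ]
 [ 0.4478 -0.3311  0.052 ]
 [ 0.4714 -0.1996  0.052 ]] [ 0.48928281 -0.27132201  0.052     ]
0.0603
0.1338
0.0609
0.1336
1.3969665886725229 1.3930393603370819
[[ 0.47187128 -0.04924352  0.064     ]
 [ 0.43529648 -0.34749246  0.064     ]
 [ 0.5387575  -0.36070337  0.064     ]]
```

```bash
cat >> h.py <<'E'
C=np.array([0.4332,-0.3479]); TH=-0.129
EX=np.array([np.cos(TH),np.sin(TH)]); EY=np.array([-np.sin(TH),np.cos(TH)])
def inC(p): d=np.array(p)[:2]-C; return np.array([d@EX,d@EY])
def goC(x=None,y=None,z=None,yaw=0):
    "corner-frame xy (m), world z; yaw 0: tool y along carrier y"
    s,M=tcp(); q=inC(s["position"]); print("in corner mm",np.round(q*1000,1))
    x=q[0] if x is None else x; y=q[1] if y is None else y
    w=C+x*EX+y*EY; go(w[0],w[1],z,np.pi/2+TH+yaw)
E
python3 -c "
from h import *
goC(0.120,0.083,0.02)"
```

```text
in corner mm [ 55.2 123.5]
t 1.8 p [ 0.5038 -0.2325  0.3425] yawY -1.6818 tilt 0.0043 J [ 0.39  0.24 -0.07  1.48  0.01  1.42 -1.36] F [-0.5  1.4 -0.8] w 92.0
shift now-axes mm [ 64.8  42.9 322.2] len 331
turn deg 1.0 shift in turned axes [ 65.6  41.7 322.2]
```

```bash
python3 -m inch '[[[0,13,8,40,1],[0,13,8,40,0],[0,13,8,40,0],[0,13,8,40,0],[0,13,8,40,0],[0,0,0,40,0],[0,0,0,30,0],[0,0,0,0,0]]]'; python3 -c "
from h import *
goC(0.120,0.083,0.02)"
```

```text
clock: 2.6
position: [0.5603, -0.2988, 0.0662]
ee_rot: [3.127, -0.236, 0.005]
force: [0.4, -1.0, 0.7]
width: 1.001
in corner mm [119.8  65.1]
t 2.6 p [ 0.5603 -0.2988  0.0662] yawY -1.7218 tilt 0.0064 J [ 0.44  0.57 -0.05  1.69  0.04  0.88 -1.35] F [ 0.4 -1.   0.7] w 92.1
shift now-axes mm [ -0.3 -18.2  46.1] len 50
turn deg -1.3 shift in turned axes [  0.1 -18.2  46.1]
```

```bash
python3 -m inch '[[[0,0,-9,20,-1.3],[0,0,-9,20,0],[0,0,0,5,0],[0,0,0,0,0]]]'; python3 -c "
from h import *
goC(0.110,0.083,0.02)
c=cam('wrist'); cv2.imwrite('pics/w2.png',c[0])"
```

```text
clock: 3.0
position: [0.563, -0.2886, 0.0253]
ee_rot: [3.124, -0.213, 0.011]
force: [0.0, -0.4, 0.1]
width: 1.002
in corner mm [121.1  75.5]
t 3.0 p [ 0.563  -0.2886  0.0253] yawY -1.7068 tilt 0.0125 J [ 0.42  0.61 -0.05  1.73  0.05  0.79 -1.37] F [ 0.  -0.4  0.1] w 92.2
shift now-axes mm [-11.2  -7.4   5.2] len 14
turn deg -0.4 shift in turned axes [-11.1  -7.5   5.2]
```

View pics/w2.png

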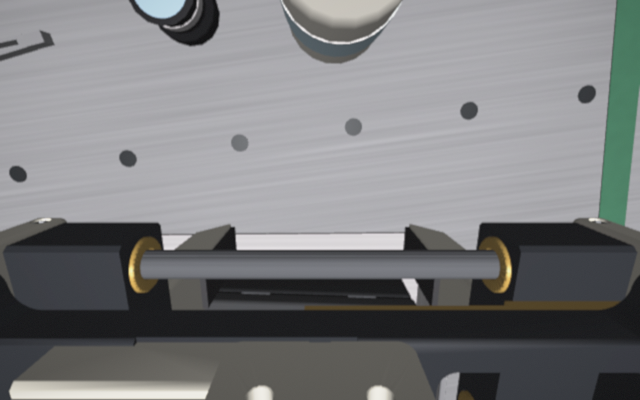

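```bash
python3 -m inch '[[[0,-8,-3,1,0],[0,-8,-3,1,0],[0,-7,0,0,0],[0,-5,0,0,0],[0,-4,0,0,0],[0,0,0,0,0]]]'; python3 -c "
from h import *
goC(0.0715,0.083,0.02)"
```

```text
clock: 3.65
position: [0.5309, -0.2803, 0.028]
ee_rot: [3.12, -0.216, 0.021]
force: [-0.1, 0.6, -0.5]
width: 1.0
in corner mm [88.1 79.6]
t 3.65 p [ 0.5309 -0.2803  0.028 ] yawY -1.7092 tilt 0.0189 J [ 0.43  0.56 -0.05  1.82  0.06  0.75 -1.37] F [-0.1  0.6 -0.5] w 92.0
shift now-axes mm [-16.8  -3.3   7.8] len 19
turn deg -0.5 shift in turned axes [-16.8  -3.5   7.8]
```

```bash
python3 -c "
from h import *
s,M=tcp();print(M.round(4))"; python3 -m inch '[[[0,0,0,0,0],[0,0,0,0,0],[0,0,0,0,0]]]'; python3 -c "
from h import *
s,M=tcp();print(M.round(4))
goC(0.0715,0.083,0.02)"
```

```text
[[ 0.9904 -0.138   0.0121]
 [-0.1378 -0.9904 -0.0145]
 [ 0.014   0.0127 -0.9998]]
clock: 3.95
position: [0.5313, -0.2804, 0.0281]
ee_rot: [3.12, -0.216, 0.021]
force: [0.1, -0.3, -0.3]
width: 1.001
[[ 0.9903 -0.138   0.0127]
 [-0.1378 -0.9903 -0.0146]
 [ 0.0146  0.0127 -0.9998]]
in corner mm [88.6 79.5]
t 3.95 p [ 0.5313 -0.2804  0.0281] yawY -1.7093 tilt 0.0193 J [ 0.43  0.56 -0.05  1.82  0.06  0.75 -1.37] F [ 0.1 -0.3 -0.3] w 92.1
shift now-axes mm [-17.3  -3.4   7.8] len 19
turn deg -0.5 shift in turned axes [-17.2  -3.6   7.8]
```

```bash
python3 -m inch '[[[0,-4,-2,5,-0.5],[0,-4,-2,4,0],[0,-3,0,1,0],[0,-3,0,1,0],[0,0,0,0,0]]]'; python3 -c "
from h import *
goC(0.0715,0.083,0.02)"
```

```text
clock: 4.45
position: [0.5223, -0.2747, 0.0177]
ee_rot: [3.12, -0.201, 0.035]
force: [-0.5, 0.2, -0.1]
width: 0.996
in corner mm [79.  84.1]
t 4.45 p [ 0.5223 -0.2747  0.0177] yawY -1.6994 tilt 0.0271 J [ 0.43  0.56 -0.06  1.86  0.06  0.7  -1.36] F [-0.5  0.2 -0.1] w 91.6
shift now-axes mm [-7.4  1.1 -2.5] len 8
turn deg 0.0 shift in turned axes [-7.4  1.1 -2.5]
```

```bash
python3 -m inch '[[[0,-5,0,-1,0],[0,-5,0,0,0],[0,-4,0,0,0]]]'; python3 -c "
from h import *
goC(0.0715,0.083,0.02)
c=cam('top'); big(c[0],355,165,505,240,'t3.png')"
```

```text
clock: 4.75
position: [0.5065, -0.2724, 0.0178]
ee_rot: [3.12, -0.2, 0.033]
force: [0.0, 0.3, -0.1]
width: 1.001
in corner mm [63.  84.3]
t 4.75 p [ 0.5065 -0.2724  0.0178] yawY -1.6991 tilt 0.0256 J [ 0.44  0.54 -0.06  1.9   0.06  0.68 -1.36] F [ 0.   0.3 -0.1] w 92.1
shift now-axes mm [ 8.5  1.4 -2. ] len 9
turn deg 0.0 shift in turned axes [ 8.5  1.4 -2. ]
```

View pics/t3.png

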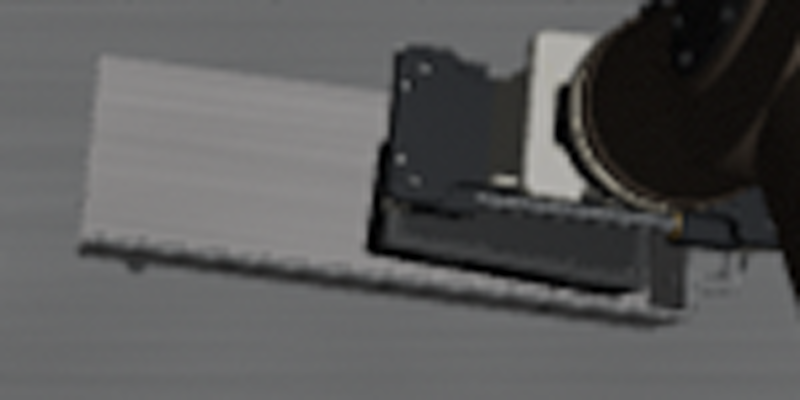

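```bash
python3 -c "
from h import *
c=cam('side'); big(c[0],240,120,400,240,'s3.png')
c=cam('wrist'); cv2.imwrite('pics/w3.png',c[0])"
```

```text
(no output)
```

View pics/s3.png

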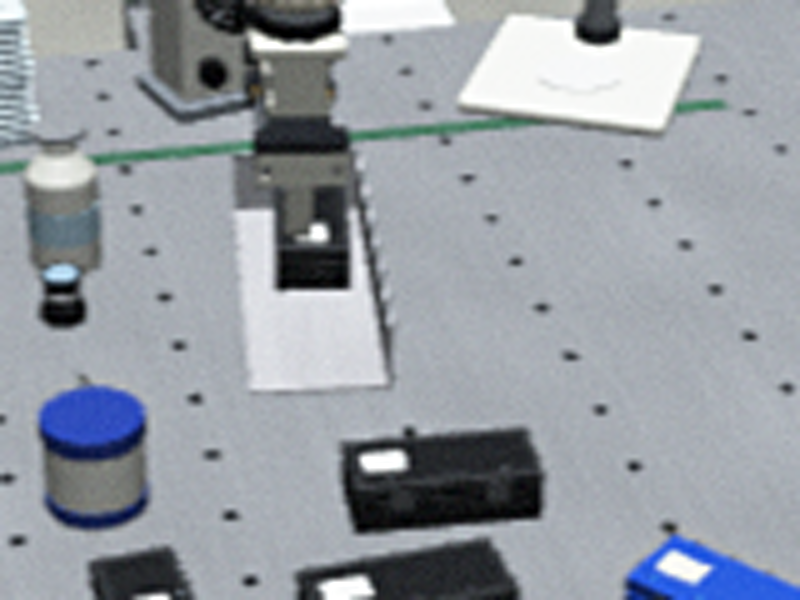

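View pics/w3.png

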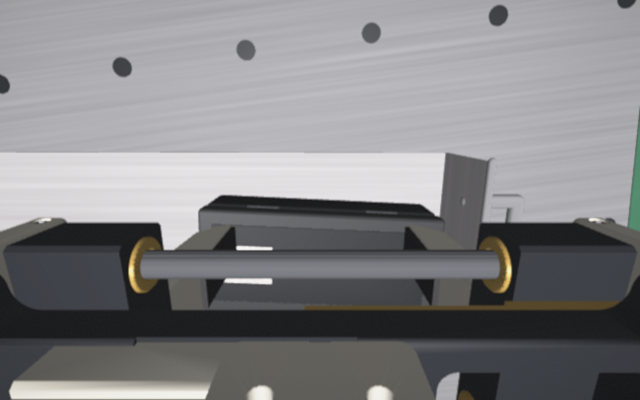

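```bash
python3 -c "
from h import *
c=cam('wrist'); s,M=tcp()
for q in [(0,.046,0),(0,-.046,0),(0.0095,.046,0),(-.0095,.046,0),(0,.065,0),(0.0095,.046,-.03),(0.0095,-.046,-.05),(0,0,0)]:
    print(q,proj(s['position']+M@np.array(q),c).round(0))
go()
big(c[0],160,180,480,330,'w3z.png')
"
```

```text
(0, 0.046, 0) [[388. 220.]]
(0, -0.046, 0) [[249. 220.]]
(0.0095, 0.046, 0) [[389. 206.]]
(-0.0095, 0.046, 0) [[387. 234.]]
(0, 0.065, 0) [[417. 220.]]
(0.0095, 0.046, -0.03) [[401. 221.]]
(0.0095, -0.046, -0.05) [[225. 234.]]
(0, 0, 0) [[318. 220.]]
t 4.95 p [ 0.5074 -0.2725  0.0181] yawY -1.6991 tilt 0.0264 J [ 0.44  0.54 -0.06  1.9   0.06  0.68 -1.36] F [ 0.8 -0.1  0.6] w 92.1
shift now-axes mm [0. 0. 0.] len 0
```

View pics/w3z.png

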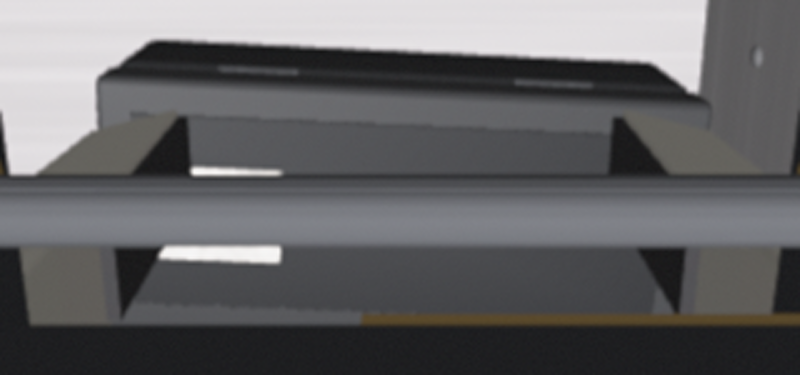

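```bash
python3 -c "
from h import *
f=cv2.imread('pics/w1.png'); big(f,160,180,480,330,'w1f.png')
f=cv2.imread('pics/w2.png'); big(f,160,180,480,330,'w2f.png')
"
```

```text
(no output)
```

View pics/w1f.png

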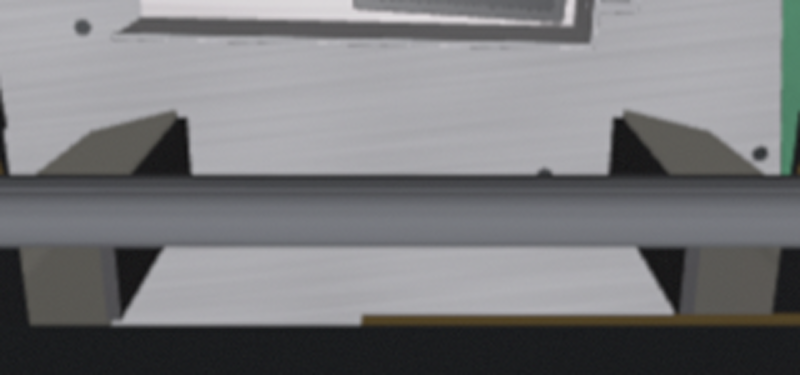

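View pics/w2f.png

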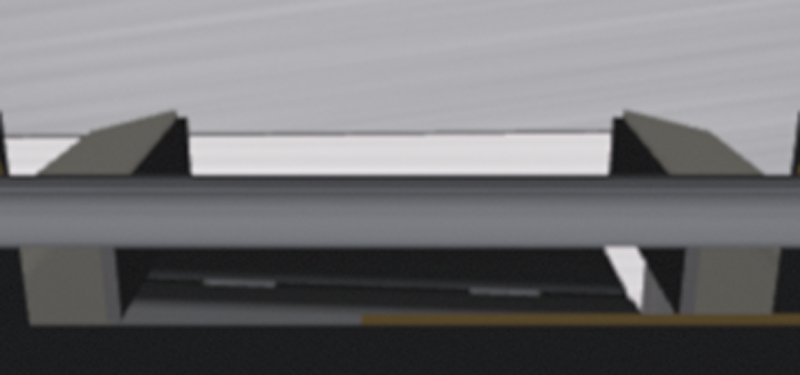

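```bash
for i in 1; do python3 -m inch '[[[0,0,0,2,0],[0,0,0,0,0]]]'; done;  python3 -m inch '[[[0,0,0,2,0],[0,0,0,0,0]]]'
```

```text
clock: 5.15
position: [0.5079, -0.2727, 0.0175]
ee_rot: [3.12, -0.2, 0.035]
force: [-2.3, 0.3, 3.6]
width: 0.998
clock: 5.35
position: [0.5081, -0.2727, 0.0177]
ee_rot: [3.12, -0.2, 0.036]
force: [-0.8, 0.0, 0.6]
width: 0.999
```

Zero force while the TCP reads 34 mm below the lid, along with both camera views, shows the real fingertips are about 35 mm above the reported TCP. I'll correct heights for that, back off, and go down in front of the box again.

```bash
python3 -m inch '[[[0,0,0,-10,0],[0,15,0,0,0],[0,15,0,0,0],[0,15,0,0,0],[0,8,2,0,0],[0,0,0,10,0],[0,0,0,5,0],[0,0,0,0,0]]]'; python3 -c "
from h import *
goC(0.110,0.083,0.005)"
```

```text
clock: 6.15
position: [0.5622, -0.2822, 0.0155]
ee_rot: [3.119, -0.2, 0.037]
force: [0.1, -0.4, -0.1]
width: 1.0
in corner mm [119.4  81.7]
t 6.15 p [ 0.5622 -0.2822  0.0155] yawY -1.699 tilt 0.0283 J [ 0.41  0.61 -0.06  1.76  0.06  0.74 -1.37] F [ 0.1 -0.4 -0.1] w 92.0
shift now-axes mm [-9.7 -1.4 10.2] len 14
turn deg 0.0 shift in turned axes [-9.7 -1.4 10.2]
```

```bash
sed -i 's/"tilt",round(float(np.arccos(min(1,-M\[2,2\]))),4)/"toolz_C",np.round([M[:2,2]@EX,M[:2,2]@EY],4)/' h.py; python3 -m inch '[[[0,-2,0,6,0],[0,-2,0,5,0],[0,0,0,0,0]]]'; python3 -c "
from h import *
goC(0.0715,0.083,0.005)"
```

```text
clock: 6.45
position: [0.556, -0.2817, 0.0028]
ee_rot: [3.12, -0.201, 0.033]
force: [-0.6, -1.5, 0.3]
width: 0.995
in corner mm [113.3  81.4]
t 6.45 p [ 0.556  -0.2817  0.0028] yawY -1.6997 toolz_C [ 0.0222 -0.0136] J [ 0.42  0.62 -0.05  1.78  0.06  0.71 -1.37] F [-0.6 -1.5  0.3] w 91.6
shift now-axes mm [-41.8  -1.6  -3.1] len 42
turn deg 0.0 shift in turned axes [-41.8  -1.6  -3.1]
```

```bash
python3 -m inch '[[[0,-8,0,-1,0],[0,-8,0,-1,0],[0,-5,0,0,0],[0,-4,0,0,0],[0,-4,0,0,0]]]'; python3 -c "
from h import *
goC(0.0715,0.083,0.005)"
```

```text
clock: 6.95
position: [0.5255, -0.2778, 0.005]
ee_rot: [3.119, -0.201, 0.036]
force: [1.5, -0.4, -0.6]
width: 1.0
in corner mm [82.5 81.4]
t 6.95 p [ 0.5255 -0.2778  0.005 ] yawY -1.6998 toolz_C [ 0.0241 -0.0139] J [ 0.43  0.58 -0.06  1.86  0.06  0.68 -1.36] F [ 1.5 -0.4 -0.6] w 92.0
shift now-axes mm [-11.   -1.6  -0.3] len 11
turn deg -0.0 shift in turned axes [-11.   -1.6  -0.3]
```

```bash
python3 -m inch '[[[0,-4,0,0,0],[0,-4,0,0,0],[0,-3,0,0,0]]]'; python3 -c "
from h import *
goC(0.0715,0.083,0.005)"; python3 -m inch '[[[0,-3,0,0,0],[0,-3,0,0,0]]]'; python3 -c "
from h import *
goC(0.0715,0.083,0.005)
c=cam('top'); big(c[0],355,165,505,240,'t4.png')"
```

```text
clock: 7.25
position: [0.5204, -0.2774, 0.0068]
ee_rot: [3.117, -0.202, 0.055]
force: [9.5, -0.2, -1.6]
width: 1.0
in corner mm [77.4 81.1]
t 7.25 p [ 0.5204 -0.2774  0.0068] yawY -1.7005 toolz_C [ 0.0365 -0.0152] J [ 0.44  0.57 -0.06  1.88  0.06  0.65 -1.36] F [ 9.5 -0.2 -1.6] w 92.0
shift now-axes mm [-5.9 -1.9  1.6] len 6
turn deg -0.0 shift in turned axes [-5.9 -1.9  1.6]
clock: 7.45
position: [0.5209, -0.2775, 0.0087]
ee_rot: [3.115, -0.202, 0.074]
force: [8.1, -0.9, -1.6]
width: 1.0
in corner mm [77.9 81.1]
t 7.45 p [ 0.5209 -0.2775  0.0087] yawY -1.7008 toolz_C [ 0.0488 -0.0163] J [ 0.44  0.56 -0.06  1.89  0.06  0.64 -1.36] F [ 8.1 -0.9 -1.6] w 92.0
shift now-axes mm [-6.6 -2.   3.4] len 8
turn deg -0.1 shift in turned axes [-6.6 -2.   3.4]
```

View pics/t4.png

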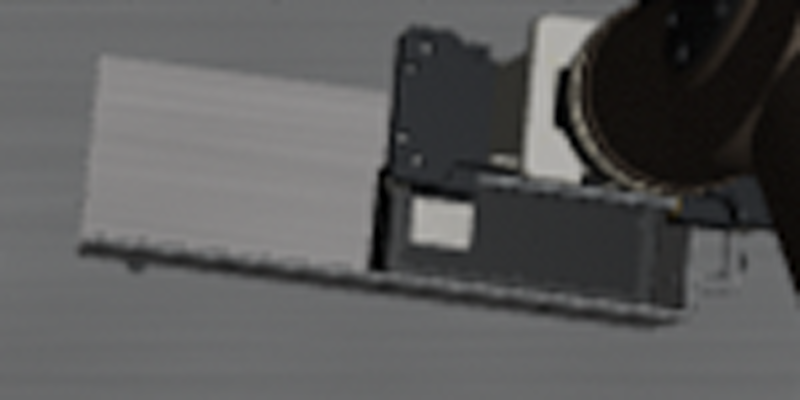

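```bash
python3 -m inch '[[[0,8,0,-5,0],[0,5,0,-30,0],[1,0,-15,-20,0],[1,-15,-30,0,0],[1,-15,-30,0,0],[1,-15,-30,0,0],[1,-7,0,0,0],[1,0,0,0,0],[1,0,0,0,0]]]' 20; python3 -c "
from h import *
goC(0.031,0.186,0.0)
c=cam('wrist'); cv2.imwrite('pics/w5.png',c[0])"
```

```text
clock: 8.4
position: [0.4932, -0.1653, 0.0643]
ee_rot: [3.113, -0.204, 0.073]
force: [0.6, -0.4, 0.0]
width: 0.439
in corner mm [ 36.  188.8]
t 8.4 p [ 0.4932 -0.1653  0.0643] yawY -1.7021 toolz_C [ 0.0482 -0.0178] J [ 0.27  0.39 -0.07  2.02  0.07  0.69 -1.55] F [ 0.6 -0.4  0. ] w 40.4
shift now-axes mm [-8.1  1.6 64. ] len 65
turn deg -0.1 shift in turned axes [-8.1  1.6 64. ]
```

View pics/w5.png

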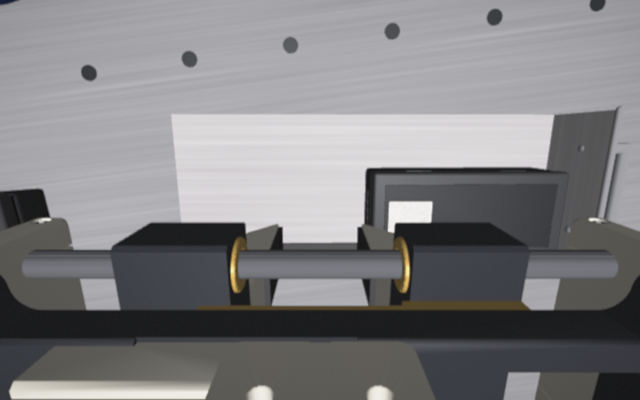

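```bash
python3 -m inch '[[[1,-3,0,15,0],[1,-3,0,20,0],[1,-3,0,15,0],[1,0,0,10,0],[1,0,0,2,0],[1,0,0,0,0],[1,0,0,0,0]]]'; python3 -c "
from h import *
goC(0.031,0.155,0.0)"
```

```text
clock: 9.15
position: [0.4912, -0.1734, 0.0008]
ee_rot: [3.109, -0.218, 0.08]
force: [0.3, 0.0, -0.1]
width: 0.006
in corner mm [ 35.1 180.5]
t 9.15 p [ 0.4912 -0.1734  0.0008] yawY -1.7115 toolz_C [ 0.0525 -0.0209] J [ 0.27  0.49 -0.06  2.07  0.09  0.53 -1.57] F [ 0.3  0.  -0.1] w 0.5
shift now-axes mm [-3.9 25.6  1.2] len 26
turn deg -0.7 shift in turned axes [-4.2 25.5  1.2]
```

```bash
python3 -m inch '[[[1,-3,5,0,-0.7],[1,0,5,0,0],[1,0,4,0,0],[1,0,4,0,0]]]'; python3 -c "
from h import *
goC(0.031,0.155,0.0)"; python3 -m inch '[[[1,0,3,0,0],[1,0,3,0,0]]]'; python3 -c "
from h import *
goC(0.031,0.155,0.0)"
```

```text
clock: 9.55
position: [0.4868, -0.1919, 0.0028]
ee_rot: [3.11, -0.196, 0.084]
force: [-0.0, 1.3, -0.8]
width: 0.007
in corner mm [ 33.1 161.6]
t 9.55 p [ 0.4868 -0.1919  0.0028] yawY -1.6972 toolz_C [ 0.0552 -0.021 ] J [ 0.31  0.49 -0.07  2.07  0.09  0.53 -1.52] F [-0.   1.3 -0.8] w 0.6
shift now-axes mm [-2.2  6.5  2.8] len 7
turn deg 0.1 shift in turned axes [-2.2  6.5  2.8]
clock: 9.75
position: [0.4859, -0.1983, 0.003]
ee_rot: [3.11, -0.197, 0.084]
force: [0.8, 6.0, 0.2]
width: 0.008
in corner mm [ 33.  155.1]
t 9.75 p [ 0.4859 -0.1983  0.003 ] yawY -1.6976 toolz_C [ 0.0552 -0.0206] J [ 0.33  0.49 -0.07  2.06  0.09  0.53 -1.5 ] F [0.8 6.  0.2] w 0.7
shift now-axes mm [-2.1  0.   2.9] len 4
turn deg 0.1 shift in turned axes [-2.1  0.   2.9]
```

```bash
python3 -m inch '[[[1,0,3,0,0],[1,0,3,0,0]]]'; python3 -c "
from h import *
goC(0.031,0.155,0.0)
c=cam('top'); big(c[0],355,165,505,240,'t5.png')
c=cam('wrist'); cv2.imwrite('pics/w6.png',c[0])"
```

```text
clock: 9.95
position: [0.486, -0.1988, 0.0029]
ee_rot: [3.116, -0.19, 0.084]
force: [0.3, 13.7, 3.2]
width: 0.004
in corner mm [ 33.2 154.7]
t 9.95 p [ 0.486  -0.1988  0.0029] yawY -1.693 toolz_C [ 0.0547 -0.0145] J [ 0.34  0.49 -0.08  2.06  0.08  0.54 -1.49] F [ 0.3 13.7  3.2] w 0.4
shift now-axes mm [-2.4 -0.4  2.8] len 4
turn deg 0.4 shift in turned axes [-2.4 -0.4  2.8]
```

View pics/w6.png

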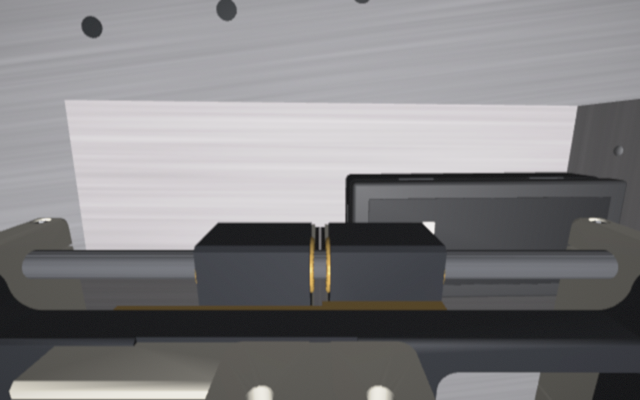

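View pics/t5.png

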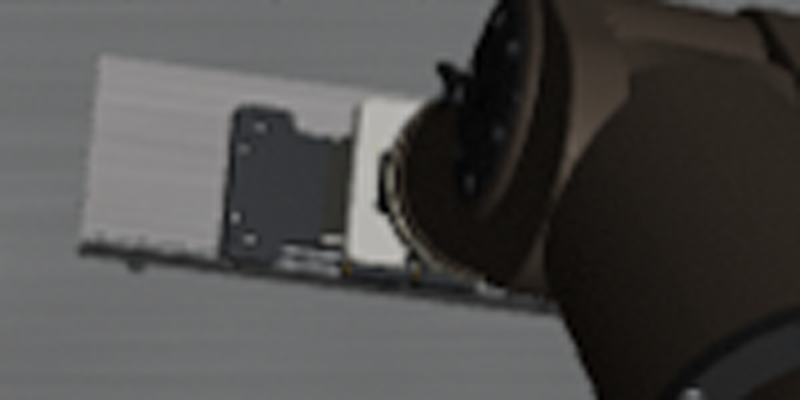

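```bash
python3 -m inch '[[[1,0,-6,-5,0],[1,0,0,-45,0],[1,0,0,-25,0],[1,-25,0,0,0],[1,-30,0,0,0],[1,-20,0,0,0],[1,0,0,20,0],[1,0,0,25,0],[1,0,0,10,0],[1,0,0,0,0]]]'; python3 -c "
from h import *
goC(-0.020,0.16,0.010)"
```

```text
clock: 11.05
position: [0.4116, -0.1845, 0.0236]
ee_rot: [3.113, -0.19, 0.094]
force: [0.7, 0.2, 0.3]
width: 0.004
in corner mm [-42.4 159.2]
t 11.05 p [ 0.4116 -0.1845  0.0236] yawY -1.6931 toolz_C [ 0.0618 -0.0176] J [ 0.37  0.37 -0.09  2.22  0.08  0.49 -1.48] F [0.7 0.2 0.3] w 0.4
shift now-axes mm [21.6 -0.9 14.9] len 26
turn deg 0.4 shift in turned axes [21.6 -1.  14.9]
```

```bash
python3 -m inch '[[[1,8,0,9,0],[1,8,0,6,0],[1,6,0,0,0],[1,5,0,0,0],[1,5,0,0,0]]]'; python3 -c "
from h import *
goC(-0.020,0.16,0.010)"; python3 -m inch '[[[1,5,0,0,0],[1,5,0,0,0],[1,5,0,0,0]]]'; python3 -c "
from h import *
goC(-0.020,0.16,0.010)"
```

```text
clock: 11.55
position: [0.4454, -0.1893, 0.0108]
ee_rot: [3.113, -0.19, 0.089]
force: [-19.7, 2.9, 13.8]
width: 0.008
in corner mm [ -8.3 158.9]
t 11.55 p [ 0.4454 -0.1893  0.0108] yawY -1.6934 toolz_C [ 0.0583 -0.018 ] J [ 0.34  0.43 -0.08  2.16  0.09  0.5  -1.49] F [-19.7   2.9  13.8] w 0.7
shift now-axes mm [-11.7  -1.2   0.1] len 12
turn deg 0.4 shift in turned axes [-11.7  -1.1   0.1]
clock: 11.85
position: [0.4441, -0.189, 0.009]
ee_rot: [3.117, -0.195, 0.043]
force: [-14.4, 2.0, 10.0]
width: 0.004
in corner mm [ -9.6 159. ]
t 11.85 p [ 0.4441 -0.189   0.009 ] yawY -1.6958 toolz_C [ 0.0287 -0.0167] J [ 0.34  0.44 -0.07  2.13  0.09  0.54 -1.5 ] F [-14.4   2.   10. ] w 0.4
shift now-axes mm [-10.4  -1.   -1.3] len 10
turn deg 0.2 shift in turned axes [-10.4  -1.   -1.3]
```

```bash
python3 -m inch '[[[1,5,0,0,0],[1,5,0,0,0],[1,5,0,0,0],[0,-8,0,-3,0]]]'; python3 -c "
from h import *
goC(-0.020,0.16,0.010)
go(0.469,0.096,0.2,1.57)"
```

```text
clock: 12.25
position: [0.4349, -0.1876, 0.0102]
ee_rot: [3.12, -0.2, -0.004]
force: [0.4, -0.8, 0.6]
width: 0.05
in corner mm [-18.9 159.2]
t 12.25 p [ 0.4349 -0.1876  0.0102] yawY -1.6985 toolz_C [-0.0013 -0.0151] J [ 0.34  0.44 -0.07  2.12  0.09  0.57 -1.5 ] F [ 0.4 -0.8  0.6] w 4.6
shift now-axes mm [-1.1 -0.8  0.2] len 1
turn deg 0.1 shift in turned axes [-1.1 -0.8  0.2]
t 12.25 p [ 0.4349 -0.1876  0.0102] yawY -1.6985 toolz_C [-0.0013 -0.0151] J [ 0.34  0.44 -0.07  2.12  0.09  0.57 -1.5 ] F [ 0.4 -0.8  0.6] w 4.6
shift now-axes mm [  -2.6 -282.7 -194.1] len 343
turn deg -7.3 shift in turned axes [  33.2 -280.8 -194.1]
```

```bash
python3 -m inch '[[[0,0,-10,-48,-3],[0,5,-30,-30,-4],[0,5,-40,-20,0],[0,5,-40,-20,0],[0,5,-40,-20,0],[0,5,-40,-15,0],[0,5,-40,-15,0],[0,0,-30,0,0],[0,0,0,0,0],[0,0,0,0,0]]]'; python3 -c "
from h import *
go(0.469,0.096,0.2,1.57)
c=cam('wrist'); cv2.imwrite('pics/w7.png',c[0]); np.savez('w7.npz',K=c[1],R=c[2],o=c[3],f=c[0])"
```

```text
clock: 13.25
position: [0.4724, 0.0956, 0.1867]
ee_rot: [3.13, -0.006, 0.014]
force: [-0.1, -0.1, -1.1]
width: 0.914
t 13.25 p [0.4724 0.0956 0.1867] yawY -1.5744 toolz_C [ 0.0103 -0.0099] J [-0.1   0.22 -0.26  1.91  0.08  1.02 -1.98] F [-0.1 -0.1 -1.1] w 84.1
shift now-axes mm [ -3.3  -0.2 -13.4] len 14
turn deg -0.2 shift in turned axes [ -3.3  -0.2 -13.4]
```

View pics/w7.png

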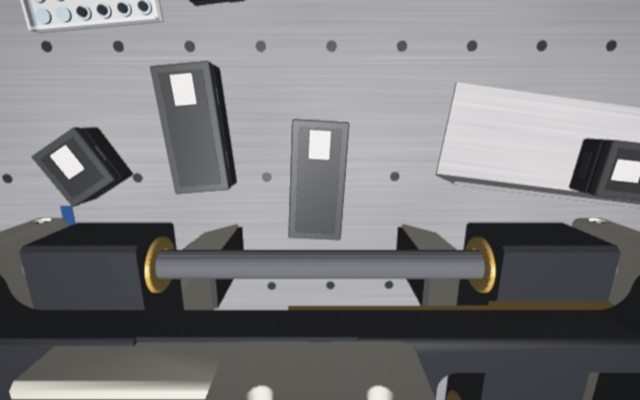

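```bash
python3 -c "
from h import *
f=np.load('w7.npz')['f']; big(f,20,50,360,250,'w7z.png')"
```

```text
(no output)
```

View pics/w7z.png

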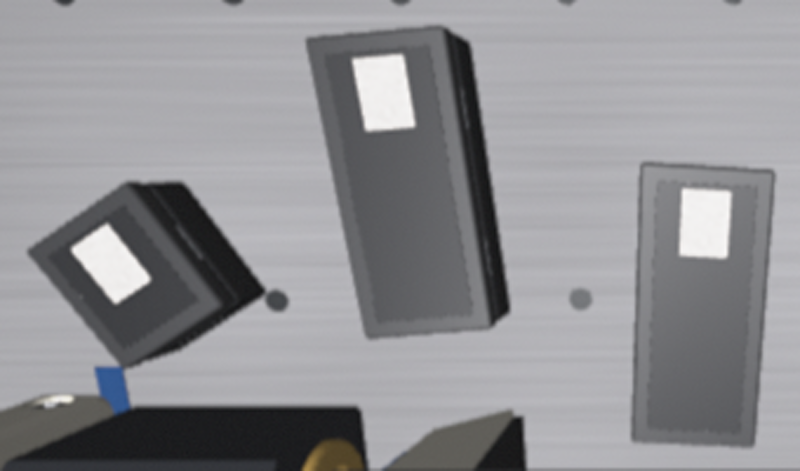

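```bash
python3 -c "
from h import *
d=np.load('w7.npz'); c=(d['f'],d['K'],d['R'],d['o'])
for n,L in dict(b1=[[641,162],[775,171],[753,446],[632,441]],b2=[[307,39],[442,27],[491,326],[369,338]],half=[[29,251],[130,183],[225,305],[124,367]]).items():
    B=plane(np.array(L)/2.353+[20,50],0.040,c); a=B[1]-B[0]; b=B[2]-B[1]; a2=B[2]-B[3]; b2=B[3]-B[0]
    print(n,B.mean(0).round(4),'sides',[round(float(np.linalg.norm(v)),4) for v in (a,a2,b,b2)],'yaw w',[round(float(np.arctan2(v[1],v[0])),3) for v in (a,a2)],'len',[round(float(np.arctan2(v[1],v[0])),3) for v in (b,b2)])
go(0.469,0.096,0.0,1.57)"
```

```text
b1 [0.4695 0.0955 0.04  ] sides [0.0612, 0.0605, 0.134, 0.135] yaw w [-1.639, -1.623] len [3.079, 3.084]
b2 [0.5268 0.2306 0.04  ] sides [0.0591, 0.0589, 0.1333, 0.1341] yaw w [-1.49, -1.477] len [-3.055, -3.054]
half [0.4869 0.3632 0.04  ] sides [0.0604, 0.061, 0.0657, 0.0648] yaw w [-1.041, -1.056] len [-2.602, -2.611]
t 13.3 p [0.4723 0.0957 0.1866] yawY -1.5748 toolz_C [ 0.0101 -0.0096] J [-0.1   0.22 -0.26  1.91  0.08  1.02 -1.98] F [0.1 0.2 1.4] w 88.0
shift now-axes mm [ -5.   -2.3 186.5] len 187
turn deg -0.2 shift in turned axes [ -5.   -2.3 186.5]
```

```bash
python3 -c "
from h import *
go(0.4695,0.0955,-0.017,-1.632)"; python3 -m inch '[[[0,-1,0,35,3],[0,-1,0,45,0],[0,-1,0,45,0],[0,0,0,30,0],[0,0,0,0,0]]]'; python3 -c "
from h import *
go(0.4695,0.0955,-0.017,-1.632)"
```

```text
t 13.3 p [0.4723 0.0957 0.1866] yawY -1.5748 toolz_C [ 0.0101 -0.0096] J [-0.1   0.22 -0.26  1.91  0.08  1.02 -1.98] F [0.1 0.2 1.4] w 88.0
shift now-axes mm [ -4.6  -2.  203.5] len 204
turn deg 3.3 shift in turned axes [ -4.7  -1.7 203.5]
clock: 13.8
position: [0.4737, 0.0873, 0.029]
ee_rot: [3.128, -0.107, 0.024]
force: [-1.3, -0.7, -0.1]
width: 1.001
t 13.8 p [0.4737 0.0873 0.029 ] yawY -1.6391 toolz_C [ 0.0165 -0.0099] J [-0.14  0.43 -0.22  2.09  0.18  0.63 -2.12] F [-1.3 -0.7 -0.1] w 92.1
shift now-axes mm [-5.5 -8.4 45.8] len 47
turn deg -0.4 shift in turned axes [-5.4 -8.5 45.8]
```

```bash
python3 -m inch '[[[0,-3,-6,10,0],[0,-3,-4,15,0],[0,0,0,15,0],[0,0,0,6,0],[0,0,0,0,0]]]'; python3 -c "
from h import *
go(0.4695,0.0955,-0.017,-1.632)"
```

```text
clock: 14.3
position: [0.4729, 0.0966, -0.0142]
ee_rot: [3.129, -0.115, 0.035]
force: [-0.0, -0.5, 0.3]
width: 1.002
t 14.3 p [ 0.4729  0.0966 -0.0142] yawY -1.6444 toolz_C [ 0.0235 -0.0082] J [-0.19  0.5  -0.19  2.13  0.22  0.52 -2.18] F [-0.  -0.5  0.3] w 92.1
shift now-axes mm [-3.4  1.3  2.8] len 5
turn deg -0.7 shift in turned axes [-3.4  1.3  2.8]
```

```bash
python3 -m inch '[[[1,-2,0,1,0],[1,0,0,0,0],[1,0,0,0,0],[1,0,0,0,0],[1,0,0,0,0],[1,0,0,0,0]]]' 40; python3 -c "
from h import *
go()
c=cam('wrist'); cv2.imwrite('pics/w8.png',c[0])"
```

```text
clock: 14.9
position: [0.4726, 0.097, -0.0123]
ee_rot: [3.13, -0.116, 0.042]
force: [-0.5, 0.7, -3.2]
width: 0.668
t 14.9 p [ 0.4726  0.097  -0.0123] yawY -1.6453 toolz_C [ 0.0275 -0.0068] J [-0.19  0.49 -0.19  2.13  0.22  0.51 -2.18] F [-0.5  0.7 -3.2] w 61.5
shift now-axes mm [0. 0. 0.] len 0
```

View pics/w8.png

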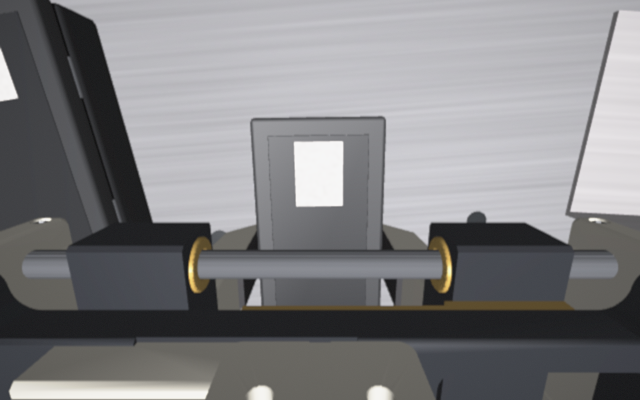

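```bash
python3 -m inch '[[[1,0,0,-45,0],[1,0,0,-45,0],[1,6,23,0,-8.5],[1,3,24,0,-8.5],[1,0,24,0,-8.5],[1,-4,24,0,-8.5],[1,-8,23,0,-8.5],[1,-11,21,0,-8.5],[1,-14,19,0,-8.5],[1,-17,17,0,-8.5],[1,-19,14,0,-8.5],[1,0,0,0,-8]]]'; python3 -c "
from h import *
goC(.061,.219,0.0,-np.pi/2)"
```

```text
clock: 16.15
position: [0.5101, -0.1214, 0.0815]
ee_rot: [2.365, 2.036, 0.01]
force: [0.0, -0.5, -3.8]
width: 0.671
in corner mm [ 47.1 234.5]
t 16.15 p [ 0.5101 -0.1214  0.0815] yawY -0.1496 toolz_C [ 0.0199 -0.009 ] J [ 0.53  0.44 -0.54  1.93  0.32  0.83 -0.33] F [ 0.  -0.5 -3.8] w 61.7
shift now-axes mm [-14.5  12.6  81.9] len 84
turn deg -1.2 shift in turned axes [-14.8  12.3  81.9]
```

```bash
python3 -m inch '[[[1,-7,6,15,-1],[1,-7,6,25,0],[1,0,0,20,0],[1,0,0,10,0],[1,0,0,0,0]]]'; python3 -c "
from h import *
goC(.061,.219,0.002,-np.pi/2)"
```

```text
clock: 16.65
position: [0.5203, -0.1407, 0.0086]
ee_rot: [2.346, 2.06, 0.008]
force: [-0.1, -0.2, -2.5]
width: 0.669
in corner mm [ 59.8 216.7]
t 16.65 p [ 0.5203 -0.1407  0.0086] yawY -0.1298 toolz_C [ 0.018  -0.0089] J [ 0.51  0.56 -0.48  1.96  0.41  0.69 -0.35] F [-0.1 -0.2 -2.5] w 61.5
shift now-axes mm [2.4 1.1 6.6] len 7
turn deg -0.0 shift in turned axes [2.4 1.1 6.6]
```

```bash
python3 -m inch '[[[1,1,1,4,0],[1,0,0,2,0],[1,0,0,0,0]]]'; python3 -c "
from h import *
goC(.061,.219,0.002,-np.pi/2)
c=cam('wrist'); cv2.imwrite('pics/w9.png',c[0])
c=cam('side'); big(c[0],240,120,400,240,'s9.png')
"
```

```text
clock: 16.95
position: [0.5224, -0.1393, 0.0037]
ee_rot: [2.345, 2.06, 0.009]
force: [0.3, 0.6, -3.3]
width: 0.671
in corner mm [ 61.6 218.4]
t 16.95 p [ 0.5224 -0.1393  0.0037] yawY -0.129 toolz_C [ 0.0194 -0.009 ] J [ 0.5   0.57 -0.47  1.96  0.42  0.68 -0.36] F [ 0.3  0.6 -3.3] w 61.7
shift now-axes mm [ 0.6 -0.7  1.7] len 2
turn deg -0.0 shift in turned axes [ 0.6 -0.7  1.7]
```

View pics/w9.png

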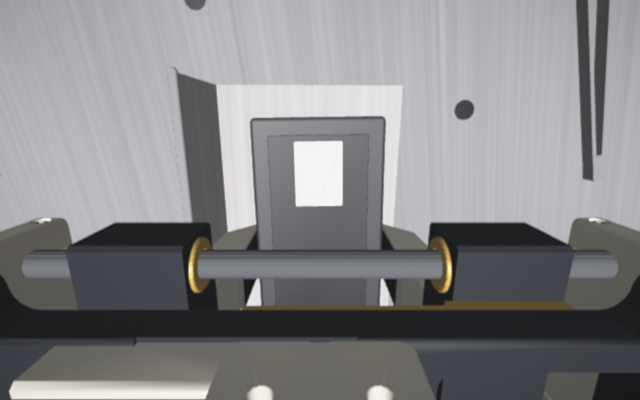

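View pics/s9.png

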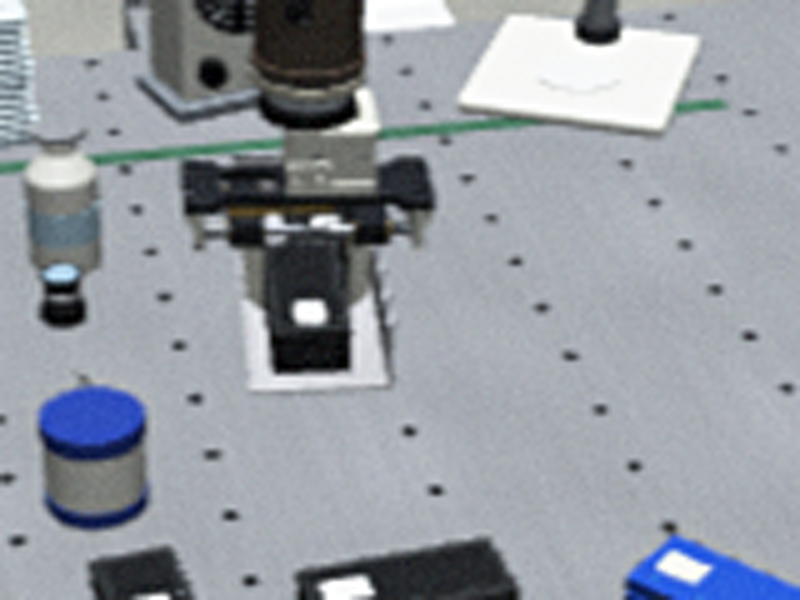

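```bash
python3 -m inch '[[[1,0,0,3,0],[1,0,0,2,0],[0.24,0,0,0,0],[0.24,0,0,0,0],[0.24,0,0,0,0]]]'; python3 -c "
from h import *
goC(.061,.219,0.002,-np.pi/2)"
```

```text
clock: 17.55
position: [0.5243, -0.1402, 0.0005]
ee_rot: [2.342, 2.057, 0.012]
force: [-0.0, 0.4, -0.3]
width: 0.758
in corner mm [ 63.6 217.7]
t 17.55 p [ 5.243e-01 -1.402e-01  5.000e-04] yawY -0.1293 toolz_C [ 0.0235 -0.0104] J [ 0.5   0.58 -0.47  1.96  0.42  0.67 -0.37] F [-0.   0.4 -0.3] w 69.8
shift now-axes mm [ 1.3 -2.6 -1.6] len 3
turn deg -0.0 shift in turned axes [ 1.3 -2.6 -1.6]
```

```bash
python3 -m inch '[[[0.24,0,0,-25,0],[1,0,0,-35,0],[1,0,30,0,0],[1,0,38,0,0],[1,0,0,15,0],[1,0,0,25,0],[1,0,0,20,0],[1,0,0,0,0]]]' 20; python3 -c "
from h import *
goC(.130,.214,0.0,-np.pi/2)"
```

```text
clock: 18.35
position: [0.5951, -0.1482, 0.0031]
ee_rot: [2.341, 2.056, 0.017]
force: [-1.0, -0.1, 0.3]
width: 0.201
in corner mm [134.8 218.9]
t 18.35 p [ 0.5951 -0.1482  0.0031] yawY -0.129 toolz_C [ 0.0268 -0.009 ] J [ 0.47  0.66 -0.47  1.79  0.42  0.77 -0.34] F [-1.  -0.1  0.3] w 18.4
shift now-axes mm [-4.9 -4.9  3. ] len 8
turn deg 0.0 shift in turned axes [-4.9 -4.9  3. ]
```

```bash
python3 -m inch '[[[1,-3,-5,1,0],[1,-2,-8,1,0],[1,0,-9,1,0],[1,0,-7,0,0],[1,0,-6,0,0],[1,0,-5,0,0]]]' 20; python3 -c "
from h import *
goC(.081,.214,0.0,-np.pi/2)"
```

```text
clock: 18.95
position: [0.5529, -0.1482, 0.0019]
ee_rot: [2.338, 2.054, 0.022]
force: [1.6, -0.7, 0.2]
width: 0.004
in corner mm [ 93.  213.4]
t 18.95 p [ 0.5529 -0.1482  0.0019] yawY -0.1292 toolz_C [ 0.0314 -0.0091] J [ 0.5   0.61 -0.47  1.9   0.43  0.71 -0.35] F [ 1.6 -0.7  0.2] w 0.4
shift now-axes mm [  0.6 -12.1   1.5] len 12
turn deg -0.0 shift in turned axes [  0.6 -12.1   1.5]
```

```bash
python3 -m inch '[[[1,0,-5,0,0],[1,0,-4,0,0],[1,0,-3,0,0],[1,0,-3,0,0]]]'; python3 -c "
from h import *
goC(.081,.214,0.0,-np.pi/2)"
```

```text
clock: 19.35
position: [0.5441, -0.1468, 0.0042]
ee_rot: [2.33, 2.047, 0.037]
force: [8.0, -2.3, -1.0]
width: 0.002
in corner mm [ 84.1 213.7]
t 19.35 p [ 0.5441 -0.1468  0.0042] yawY -0.129 toolz_C [ 0.0452 -0.0084] J [ 0.5   0.59 -0.47  1.93  0.43  0.68 -0.36] F [ 8.  -2.3 -1. ] w 0.2
shift now-axes mm [ 0.4 -3.3  4.1] len 5
turn deg 0.0 shift in turned axes [ 0.4 -3.3  4.1]
```

```bash
python3 -m inch '[[[1,0,-5,0,0],[1,0,0,0,0]]]'; python3 -c "
from h import *
goC(.081,.214,0.0,-np.pi/2)
c=cam('wrist'); cv2.imwrite('pics/w10.png',c[0])
"
```

```text
clock: 19.55
position: [0.5458, -0.1471, 0.0065]
ee_rot: [2.324, 2.041, 0.05]
force: [-0.6, -0.2, 0.4]
width: 0.005
in corner mm [ 85.9 213.6]
t 19.55 p [ 0.5458 -0.1471  0.0065] yawY -0.1291 toolz_C [ 0.0577 -0.0077] J [ 0.51  0.58 -0.47  1.94  0.43  0.66 -0.36] F [-0.6 -0.2  0.4] w 0.4
shift now-axes mm [ 0.4 -5.2  6.2] len 8
turn deg -0.0 shift in turned axes [ 0.4 -5.2  6.2]
```

View pics/w10.png

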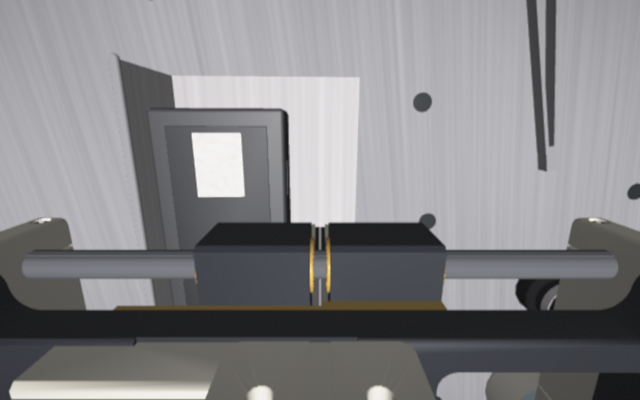

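```bash
python3 -m inch '[[[0.67,0,6,-10,0],[0.67,15,0,-40,0],[0.67,30,-10,0,0],[0.67,30,-20,0,0],[0.67,22,-20,0,0],[0.67,0,-8,15,0],[0.67,0,0,20,0],[0.67,0,0,18,0],[0.67,0,0,0,0]]]'; python3 -c "
from h import *
goC(.031,.284,0.0,-np.pi/2)"
```

```text
clock: 20.5
position: [0.5042, -0.0391, 0.0046]
ee_rot: [2.326, 2.044, 0.044]
force: [0.1, -0.1, 0.8]
width: 0.33
in corner mm [ 30.7 315.4]
t 20.5 p [ 0.5042 -0.0391  0.0046] yawY -0.1284 toolz_C [ 0.0526 -0.0081] J [ 0.32  0.51 -0.48  2.07  0.45  0.6  -0.6 ] F [ 0.1 -0.1  0.8] w 30.3
shift now-axes mm [-31.3   0.    4.8] len 32
turn deg 0.0 shift in turned axes [-31.3   0.1   4.8]
```

```bash
python3 -m inch '[[[0.67,-7,0,3,0],[0.67,-6,0,1,0],[0.67,-5,0,0,0],[0.67,-4,0,0,0],[0.67,-4,0,0,0],[0.67,-3,0,0,0]]]'; python3 -c "
from h import *
goC(.031,.284,0.0,-np.pi/2)"
```

```text
clock: 21.1
position: [0.5059, -0.039, 0.0059]
ee_rot: [2.319, 2.078, 0.092]
force: [1.7, 10.5, -6.6]
width: 0.326
in corner mm [ 32.4 315.7]
t 21.1 p [ 0.5059 -0.039   0.0059] yawY -0.1105 toolz_C [0.0587 0.0274] J [ 0.37  0.52 -0.51  2.08  0.43  0.58 -0.54] F [ 1.7 10.5 -6.6] w 30.0
shift now-axes mm [-31.8  -2.3   5. ] len 32
turn deg 1.1 shift in turned axes [-31.8  -1.7   5. ]
```

```bash
python3 -c "
from h import *
c=cam('wrist'); cv2.imwrite('pics/w11.png',c[0])
c=cam('side'); big(c[0],240,120,400,240,'s11.png')
c=cam('top'); big(c[0],355,165,505,240,'t11.png')
"
```

```text
(no output)
```

View pics/w11.png

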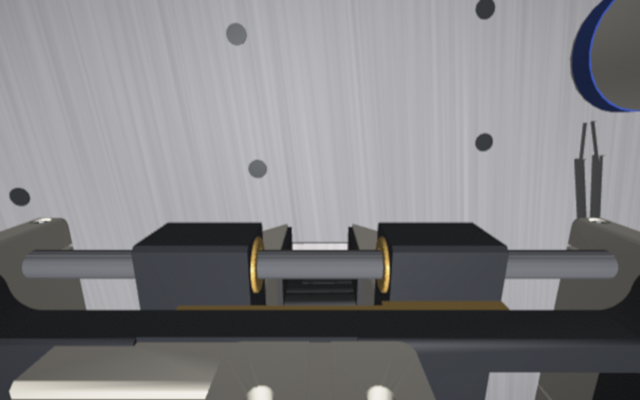

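View pics/s11.png

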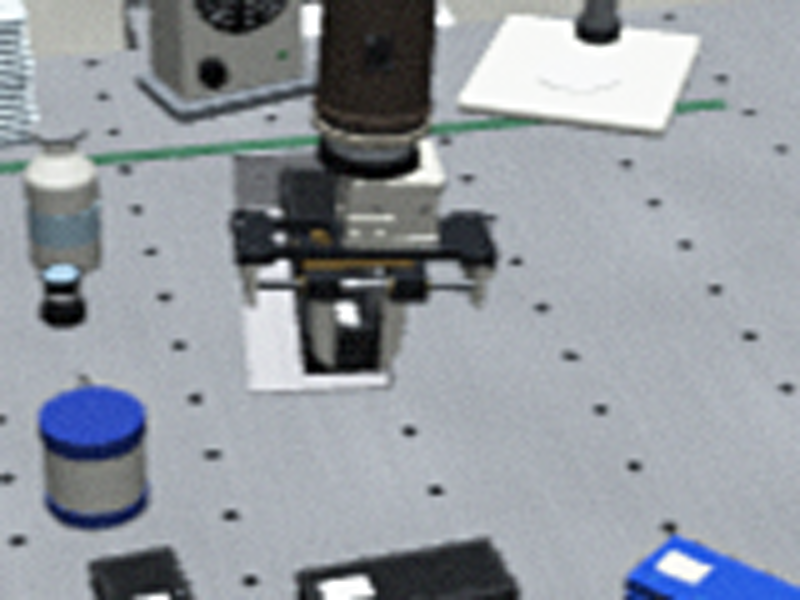

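View pics/t11.png

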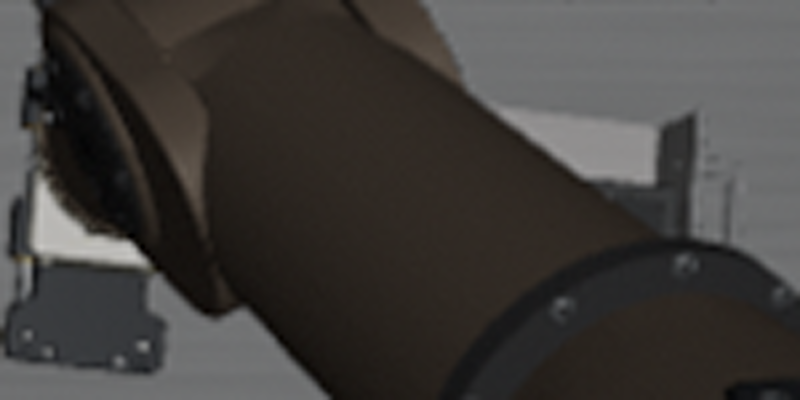

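The side view shows the fingers opened 30 mm, with the back one caught on the free end of the back upstand. I'll back off, narrow the jaws and retry.

```bash
python3 -m inch '[[[0.95,7,0,0,1],[0.95,0,1,0,0],[0.95,0,1,0,0],[0.95,0,0,2,0],[0.95,-6,0,2,0],[0.95,-6,0,0,0],[0.95,-6,0,0,0],[0.95,-5,0,0,0]]]'; python3 -c "
from h import *
goC(.033,.284,0.002,-np.pi/2)"
```

```text
clock: 22.05
position: [0.5073, -0.0586, 0.0041]
ee_rot: [2.338, 2.053, 0.093]
force: [-0.3, 1.5, 0.4]
width: 0.05
in corner mm [ 36.3 296.4]
t 22.05 p [ 0.5073 -0.0586  0.0041] yawY -0.1301 toolz_C [0.061  0.0256] J [ 0.41  0.52 -0.5   2.07  0.43  0.58 -0.52] F [-0.3  1.5  0.4] w 4.6
shift now-axes mm [-12.5  -3.4   1.6] len 13
turn deg -0.1 shift in turned axes [-12.5  -3.4   1.6]
```

```bash
python3 -m inch '[[[0.95,-5,0,0,0],[0.95,-4,0,0,0],[0.95,-4,0,0,0]]]'; python3 -c "
from h import *
goC(.033,.284,0.002,-np.pi/2)"; python3 -m inch '[[[0.95,-4,0,0,0],[0.95,-4,0,0,0]]]'; python3 -c "
from h import *
goC(.033,.284,0.002,-np.pi/2)"
```

```text
clock: 22.35
position: [0.5074, -0.0678, 0.0044]
ee_rot: [2.336, 2.057, 0.104]
force: [2.6, 21.5, -0.4]
width: 0.048
in corner mm [ 37.6 287.3]
t 22.35 p [ 0.5074 -0.0678  0.0044] yawY -0.1277 toolz_C [0.0641 0.0323] J [ 0.44  0.53 -0.51  2.07  0.42  0.58 -0.49] F [ 2.6 21.5 -0.4] w 4.4
shift now-axes mm [-3.3 -4.7  2. ] len 6
turn deg 0.1 shift in turned axes [-3.3 -4.7  2. ]
clock: 22.55
position: [0.5084, -0.0674, 0.0048]
ee_rot: [2.332, 2.068, 0.119]
force: [0.8, 14.2, -1.1]
width: 0.047
in corner mm [ 38.5 287.8]
t 22.55 p [ 0.5084 -0.0674  0.0048] yawY -0.1212 toolz_C [0.067  0.0427] J [ 0.45  0.53 -0.52  2.07  0.42  0.57 -0.47] F [ 0.8 14.2 -1.1] w 4.4
shift now-axes mm [-3.9 -5.7  2.2] len 7
turn deg 0.4 shift in turned axes [-3.9 -5.7  2.2]
```

```bash
python3 -m inch '[[[1,6,0,-3,0],[1,0,0,-40,0.4],[1,0,-20,-22,0],[1,-10,-35,0,0],[1,-15,-30,0,0],[1,0,0,20,0],[1,0,0,25,0],[1,0,0,8,0]]]'; python3 -c "
from h import *
goC(-.028,.260,0.008,-np.pi/2)
c=cam('top'); big(c[0],355,165,505,240,'t12.png')"
```

```text
clock: 23.35
position: [0.4183, -0.0785, 0.0129]
ee_rot: [2.339, 2.055, 0.118]
force: [-0.2, -0.7, -0.9]
width: 0.01
in corner mm [-49.4 265.2]
t 23.35 p [ 0.4183 -0.0785  0.0129] yawY -0.1305 toolz_C [0.0699 0.0395] J [ 0.54  0.41 -0.55  2.26  0.39  0.48 -0.44] F [-0.2 -0.7 -0.9] w 0.9
shift now-axes mm [-5.5 21.   6.2] len 23
turn deg -0.1 shift in turned axes [-5.5 21.   6.2]
```

View pics/t12.png

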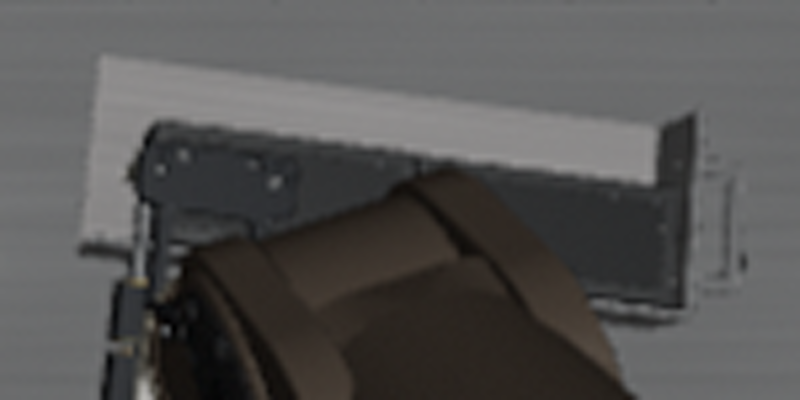

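```bash
python3 -m inch '[[[1,0,9,5,0],[1,0,7,0,0],[1,0,5,0,0],[1,0,5,0,0],[1,0,5,0,0],[1,0,5,0,0],[1,0,5,0,0]]]'; python3 -c "
from h import *
goC(-.028,.260,0.008,-np.pi/2)"
```

```text
clock: 24.1
position: [0.4536, -0.0826, 0.0107]
ee_rot: [2.344, 2.065, 0.098]
force: [-18.4, 4.5, 12.3]
width: 0.007
in corner mm [-13.8 265.7]
t 24.1 p [ 0.4536 -0.0826  0.0107] yawY -0.1276 toolz_C [0.0532 0.0364] J [ 0.52  0.46 -0.54  2.17  0.4   0.54 -0.43] F [-18.4   4.5  12.3] w 0.6
shift now-axes mm [ -5.7 -14.3   1.7] len 15
turn deg 0.1 shift in turned axes [ -5.8 -14.3   1.7]
```

```bash
python3 -m inch '[[[1,0,6,0,0],[1,0,6,0,0],[1,0,6,0,0],[1,0,6,0,0]]]'; python3 -c "
from h import *
goC(-.028,.260,0.008,-np.pi/2)"
```

```text
clock: 24.5
position: [0.451, -0.0834, 0.0073]
ee_rot: [-2.344, -2.072, -0.042]
force: [-19.4, 4.3, 14.5]
width: 0.003
in corner mm [-16.4 264.6]
t 24.5 p [ 0.451  -0.0834  0.0073] yawY -0.1236 toolz_C [0.008  0.0285] J [ 0.51  0.49 -0.54  2.14  0.39  0.6  -0.42] F [-19.4   4.3  14.5] w 0.3
shift now-axes mm [ -4.5 -11.6  -0.9] len 12
turn deg 0.3 shift in turned axes [ -4.6 -11.6  -0.9]
```

```bash
python3 -m inch '[[[1,0,6,0,0],[0.2,0,-8,-5,0],[0.1,0,0,-45,8.5],[0,0,0,-45,8.5],[0,20,0,-20,8.5],[0,30,0,0,8.5],[0,30,0,0,8.5],[0,35,0,0,8.5]]]'; python3 -c "
from h import *
go(.4869,.3632,0.10,-1.05,False)"
```

```text
clock: 25.3
position: [0.5122, 0.0015, 0.1308]
ee_rot: [-3.0, -0.838, -0.01]
force: [0.0, 0.5, 0.8]
width: 0.566
t 25.3 p [0.5122 0.0015 0.1308] yawY -1.0262 toolz_C [-0.0045  0.0272] J [ 0.26  0.36 -0.45  1.89  0.16  0.93 -1.28] F [0.  0.5 0.8] w 52.1
shift now-axes mm [ 165.2 -321.6   40.8] len 364
turn deg 1.4 shift in turned axes [ 157.5 -325.5   40.8]
```

```bash
python3 -m inch '[[[0,19,-40,0,1],[0,20,-40,0,0],[0,20,-40,0,0],[0,20,-40,0,0],[0,20,-40,0,0],[0,20,-40,10,0],[0,20,-40,15,0],[0,10,-20,10,0],[0,0,0,0,0],[0,0,0,0,0]]]'; python3 -c "
from h import *
go(.4869,.3632,-0.017,-1.05,False)
c=cam('wrist'); cv2.imwrite('pics/w13.png',c[0]); np.savez('w13.npz',K=c[1],R=c[2],o=c[3],f=c[0])"
```

```text
clock: 26.3
position: [0.4964, 0.3563, 0.1108]
ee_rot: [-3.003, -0.8, -0.032]
force: [0.1, -0.1, 0.4]
width: 0.999
t 26.3 p [0.4964 0.3563 0.1108] yawY -1.0494 toolz_C [0.0062 0.0386] J [-0.36  0.52 -0.48  1.71  0.26  0.95 -1.98] F [ 0.1 -0.1  0.4] w 91.9
shift now-axes mm [ -8.4  -7.3 127.9] len 128
turn deg 0.0 shift in turned axes [ -8.4  -7.3 127.9]
```

View pics/w13.png

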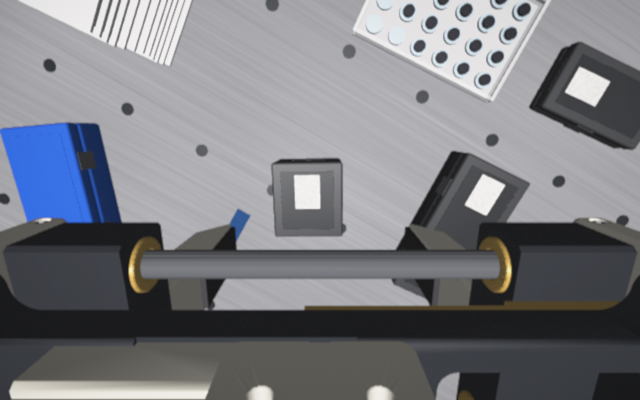

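```bash
python3 -c "
from h import *
d=np.load('w13.npz'); c=(d['f'],d['K'],d['R'],d['o'])
B=plane([[273,165],[343,162],[342,236],[275,237]],0.04,c); print(B.round(4),B.mean(0).round(4))
for i in range(4): v=B[i]-B[i-1]; print(np.linalg.norm(v).round(4),np.arctan2(v[1],v[0]).round(3))
print(plane([[240,210],[250,216],[210,305]],0.005,c).round(3))
big(d['f'],200,140,460,310,'w13z.png')
s,M=tcp()
for o in (-.046,-.065,.046,.065): print(o,(np.array([.4869,.3632])+o*M[:2,1]).round(3))
"
```

```text
[[0.4997 0.4067 0.04  ]
 [0.5322 0.3556 0.04  ]
 [0.4741 0.3219 0.04  ]
 [0.4423 0.3741 0.04  ]] [0.4871 0.3646 0.04  ]
0.0659 0.516
0.0606 -1.003
0.0672 -2.617
0.0611 2.118
[[0.436 0.418 0.005]
 [0.435 0.406 0.005]
 [0.322 0.398 0.005]]
-0.046 [0.464 0.403]
-0.065 [0.455 0.42 ]
0.046 [0.51  0.323]
0.065 [0.519 0.307]
```

View pics/w13z.png

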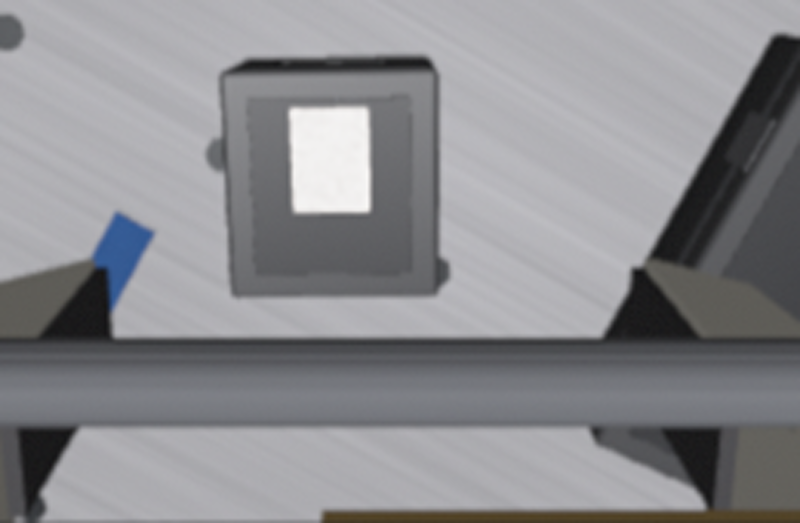

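```bash
python3 -m inch '[[[0.1,-4,-3,30,0],[0.12,-3,-2,35,0],[0.12,0,0,15,0],[0.12,0,0,0,0]]]'; python3 -c "
from h import *
go(.4872,.3640,-0.015,-1.04,False)"
```

```text
clock: 26.75
position: [0.4937, 0.3545, 0.0322]
ee_rot: [-3.007, -0.787, -0.042]
force: [-0.5, 0.2, 0.6]
width: 0.879
t 26.75 p [0.4937 0.3545 0.0322] yawY -1.0584 toolz_C [0.0127 0.0403] J [-0.39  0.6  -0.44  1.79  0.33  0.78 -2.05] F [-0.5  0.2  0.6] w 80.9
shift now-axes mm [ -2.6 -10.3  47.4] len 49
turn deg -1.1 shift in turned axes [ -2.5 -10.3  47.4]
```

```bash
python3 -m inch '[[[0.12,-1,-6,10,-1],[0.12,-1,-4,15,0],[0.12,0,0,15,0],[0.12,0,0,8,0],[0.12,0,0,0,0]]]'; python3 -c "
from h import *
go(.4872,.3640,-0.015,-1.04,False)"
```

```text
clock: 27.25
position: [0.4903, 0.3634, -0.0163]
ee_rot: [-3.001, -0.81, -0.049]
force: [-0.5, -0.8, 0.2]
width: 0.88
t 27.25 p [ 0.4903  0.3634 -0.0163] yawY -1.0431 toolz_C [0.0165 0.0423] J [-0.43  0.66 -0.41  1.82  0.37  0.69 -2.09] F [-0.5 -0.8  0.2] w 81.0
shift now-axes mm [-2.4 -2.1 -1.3] len 3
turn deg -0.2 shift in turned axes [-2.4 -2.2 -1.3]
```

```bash
python3 -m inch '[[[1,-1,-1,0,0],[1,0,0,0,0],[1,0,0,0,0],[1,0,0,0,0],[1,0,0,0,0]]]' 40; python3 -c "
from h import *
go()
goC(.045,.050,0.09,-np.pi/2)
c=cam('wrist'); big(c[0],160,100,480,330,'w14.png')"
```

```text
clock: 27.75
position: [0.4893, 0.3644, -0.0155]
ee_rot: [-3.0, -0.81, -0.05]
force: [0.8, -0.3, -1.5]
width: 0.673
t 27.75 p [ 0.4893  0.3644 -0.0155] yawY -1.0429 toolz_C [0.0172 0.0432] J [-0.44  0.66 -0.41  1.82  0.37  0.69 -2.09] F [ 0.8 -0.3 -1.5] w 61.9
shift now-axes mm [0. 0. 0.] len 0
in corner mm [-36.  713.6]
t 27.75 p [ 0.4893  0.3644 -0.0155] yawY -1.0429 toolz_C [0.0172 0.0432] J [-0.44  0.66 -0.41  1.82  0.37  0.69 -2.09] F [ 0.8 -0.3 -1.5] w 61.9
shift now-axes mm [-336.   572.3 -132.6] len 677
turn deg -52.4 shift in turned axes [-658.4   83.4 -132.6]
```

View pics/w14.png

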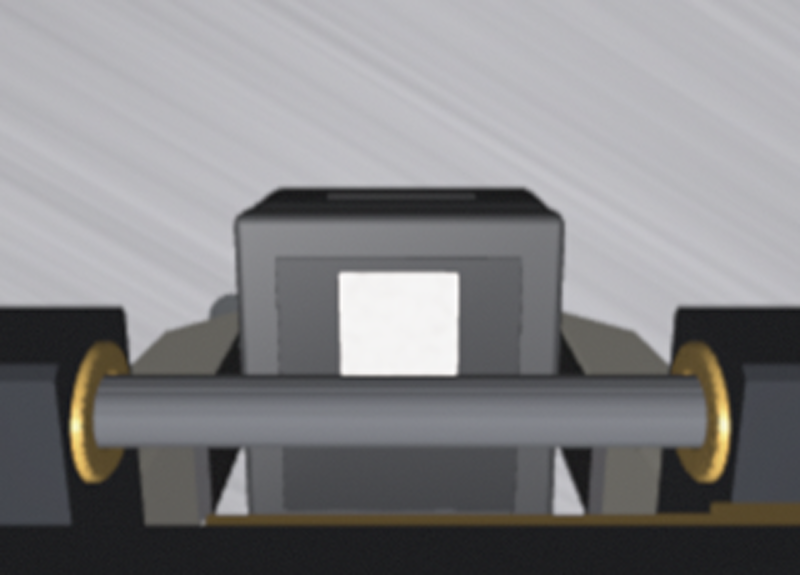

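```bash
python3 -m inch '[[[1,0,0,-45,0],[1,0,0,-45,0],[1,-20,34,-30,-7.5],[1,-24,32,0,-7.5],[1,-28,28,0,-7.5],[1,-32,24,0,-7.5],[1,-35,20,0,-7.5],[1,-37,15,0,-7.5],[1,-39,10,0,-7.4],[1,-40,5,0,0],[1,-40,5,0,0],[1,-40,5,0,0]]]'; python3 -c "
from h import *
goC(.045,.050,0.09,-np.pi/2)"
```

```text
clock: 29.0
position: [0.4951, -0.0481, 0.0941]
ee_rot: [-2.298, -2.124, -0.077]
force: [0.6, -0.9, -2.1]
width: 0.671
in corner mm [ 22.9 305.3]
t 29.0 p [ 0.4951 -0.0481  0.0941] yawY -0.0792 toolz_C [0.0225 0.0456] J [ 0.59  0.43 -0.74  1.97  0.34  0.83 -0.4 ] F [ 0.6 -0.9 -2.1] w 61.7
shift now-axes mm [-256.     9.3   -7.1] len 256
turn deg 2.9 shift in turned axes [-255.2   22.    -7.1]
```

```bash
python3 -m inch '[[[1,-40,6,0,2.8],[1,-40,4,0,0],[1,-40,4,0,0],[1,-40,4,0,0],[1,-40,3,0,0],[1,-30,0,0,0],[1,0,0,0,0],[1,0,0,0,0]]]'; python3 -c "
from h import *
goC(.040,.050,0.037,-np.pi/2)
c=cam('wrist'); cv2.imwrite('pics/w15.png',c[0])"
```

```text
clock: 29.8
position: [0.4843, -0.2982, 0.084]
ee_rot: [-2.366, -2.051, -0.073]
force: [-0.2, 1.3, -0.5]
width: 0.674
in corner mm [44.3 55.8]
t 29.8 p [ 0.4843 -0.2982  0.084 ] yawY -0.1428 toolz_C [0.0241 0.041 ] J [ 0.96  0.55 -0.67  1.8   0.36  0.91  0.01] F [-0.2  1.3 -0.5] w 62.0
shift now-axes mm [-7.8 -5.4 46.6] len 48
turn deg -0.8 shift in turned axes [-7.7 -5.5 46.6]
```

View pics/w15.png

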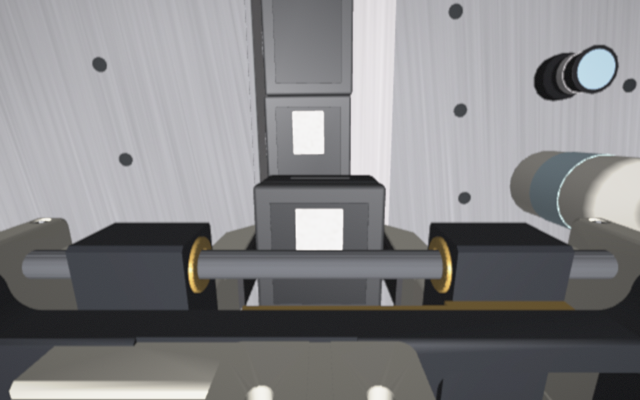

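```bash
python3 -m inch '[[[1,-3,-2,12,-0.8],[1,-2,-2,18,0],[1,0,0,10,0],[1,0,0,3,0],[1,0,0,0,0]]]'; python3 -c "
from h import *
goC(.040,.050,0.037,-np.pi/2)"
```

```text
clock: 30.35
position: [0.4815, -0.2965, 0.0381]
ee_rot: [-2.341, -2.08, -0.073]
force: [-0.4, 0.7, -0.1]
width: 0.675
in corner mm [41.3 57.2]
t 30.35 p [ 0.4815 -0.2965  0.0381] yawY -0.1187 toolz_C [0.0236 0.0415] J [ 0.94  0.6  -0.64  1.85  0.41  0.82 -0.01] F [-0.4  0.7 -0.1] w 62.1
shift now-axes mm [-7.2 -1.4  0.8] len 7
turn deg 0.6 shift in turned axes [-7.2 -1.3  0.8]
```

```bash
python3 -m inch '[[[1,-3,-3,0,0.6],[1,-4,-3,0,0],[1,-4,-2,0,0]]]'; python3 -c "
from h import *
goC(.033,.037,0.037,-np.pi/2)"; python3 -m inch '[[[1,-3,-2,0,0],[1,-3,-2,0,0]]]'; python3 -c "
from h import *
goC(.033,.037,0.037,-np.pi/2)"
```

```text
clock: 30.65
position: [0.473, -0.3059, 0.0385]
ee_rot: [-2.351, -2.07, -0.075]
force: [2.7, 1.8, -1.9]
width: 0.671
in corner mm [34.1 46.8]
t 30.65 p [ 0.473  -0.3059  0.0385] yawY -0.1275 toolz_C [0.0252 0.0414] J [ 0.96  0.6  -0.64  1.85  0.41  0.82  0.  ] F [ 2.7  1.8 -1.9] w 61.7
shift now-axes mm [-9.8 -1.1  1.1] len 10
turn deg 0.1 shift in turned axes [-9.8 -1.1  1.1]
clock: 30.85
position: [0.4723, -0.3118, 0.04]
ee_rot: [-2.356, -2.073, -0.084]
force: [4.7, 2.5, -2.1]
width: 0.67
in corner mm [34.2 40.9]
t 30.85 p [ 0.4723 -0.3118  0.04  ] yawY -0.1281 toolz_C [0.0336 0.042 ] J [ 0.98  0.59 -0.64  1.85  0.41  0.81  0.01] F [ 4.7  2.5 -2.1] w 61.6
shift now-axes mm [-4.  -1.3  2.8] len 5
turn deg 0.1 shift in turned axes [-4.  -1.3  2.8]
```

```bash
python3 -m inch '[[[1,-3,0,2,0],[1,-3,0,1,0]]]'; python3 -c "
from h import *
goC(.033,.037,0.037,-np.pi/2)"; python3 -m inch '[[[1,-3,-1,0,0],[1,-3,0,0,0]]]'; python3 -c "
from h import *
goC(.033,.037,0.037,-np.pi/2)"
```

```text
clock: 31.05
position: [0.4724, -0.3161, 0.0377]
ee_rot: [-2.355, -2.073, -0.089]
force: [0.8, 15.7, 6.5]
width: 0.672
in corner mm [34.8 36.6]
t 31.05 p [ 0.4724 -0.3161  0.0377] yawY -0.1279 toolz_C [0.0349 0.0445] J [ 0.98  0.6  -0.64  1.85  0.41  0.81  0.02] F [ 0.8 15.7  6.5] w 61.8
shift now-axes mm [ 0.4 -1.8  0.6] len 2
turn deg 0.1 shift in turned axes [ 0.4 -1.8  0.6]
clock: 31.25
position: [0.4724, -0.3156, 0.0378]
ee_rot: [-2.347, -2.074, -0.098]
force: [-0.2, 11.0, 2.9]
width: 0.672
in corner mm [34.7 37. ]
t 31.25 p [ 0.4724 -0.3156  0.0378] yawY -0.1243 toolz_C [0.0354 0.0522] J [ 0.99  0.6  -0.65  1.85  0.4   0.81  0.03] F [-0.2 11.   2.9] w 61.8
shift now-axes mm [-0.1 -1.8  0.7] len 2
turn deg 0.3 shift in turned axes [-0.1 -1.8  0.7]
```

```bash
python3 -m inch '[[[1,0,-3,1,0],[1,-1,-3,1,0],[0.22,0,0,0,0],[0.22,0,0,0,0],[0.22,0,0,0,0]]]'; python3 -c "
from h import *
goC(.033,.037,0.037,-np.pi/2)
c=cam('wrist'); cv2.imwrite('pics/w16.png',c[0])"
```

```text
clock: 31.75
position: [0.4719, -0.3167, 0.0383]
ee_rot: [2.352, 2.08, 0.108]
force: [0.2, 0.3, -0.9]
width: 0.776
in corner mm [34.4 35.9]
t 31.75 p [ 0.4719 -0.3167  0.0383] yawY -0.1238 toolz_C [0.0455 0.0517] J [ 1.    0.6  -0.65  1.85  0.4   0.8   0.04] F [ 0.2  0.3 -0.9] w 71.4
shift now-axes mm [ 1.  -1.5  1.3] len 2
turn deg 0.3 shift in turned axes [ 1.  -1.5  1.3]
```

View pics/w16.png

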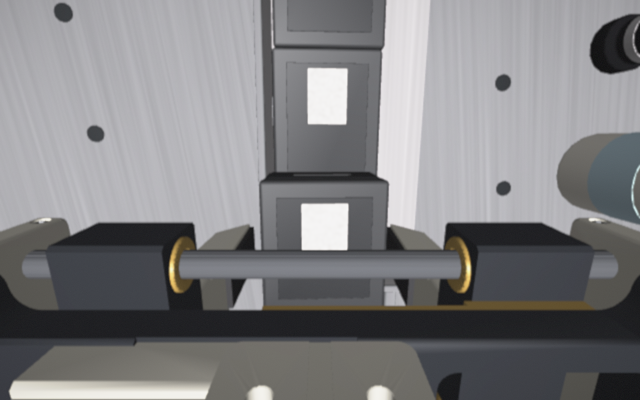

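```bash
python3 -m inch '[[[0.22,0,0,-20,0],[0.4,0,0,-35,0],[1,35,0,0,0.3],[1,40,-20,0,0],[1,40,-30,0,0],[1,10,-30,0,0],[1,0,-5,20,0],[1,0,0,35,0],[1,0,0,20,0],[1,0,0,10,0],[1,0,0,0,0]]]' 20; python3 -c "
from h import *
goC(-.028,.160,0.008,-np.pi/2)
c=cam('wrist'); cv2.imwrite('pics/w17.png',c[0])"
```

```text
clock: 32.9
position: [0.399, -0.1794, 0.0101]
ee_rot: [2.362, 2.068, 0.099]
force: [0.7, 0.0, -0.6]
width: 0.008
in corner mm [-55.6 162.7]
t 32.9 p [ 0.399  -0.1794  0.0101] yawY -0.1337 toolz_C [0.0425 0.0468] J [ 0.86  0.47 -0.65  2.19  0.43  0.57 -0.23] F [ 0.7  0.  -0.6] w 0.7
shift now-axes mm [-2.7 27.5  3.2] len 28
turn deg -0.3 shift in turned axes [-2.8 27.5  3.2]
```

```bash
python3 -m inch '[[[1,0,14,2,0],[1,0,12,0,0],[1,0,6,0,0],[1,0,6,0,0],[1,0,6,0,0],[1,0,6,0,0],[1,0,6,0,0],[1,0,6,0,0]]]'; python3 -c "
from h import *
goC(-.028,.160,0.008,-np.pi/2)
c=cam('top'); big(c[0],355,165,505,240,'t17.png')"
```

```text
clock: 33.75
position: [0.4367, -0.1861, 0.0092]
ee_rot: [-2.342, -2.045, -0.04]
force: [-20.3, 4.1, 17.7]
width: 0.004
in corner mm [-17.3 160.9]
t 33.75 p [ 0.4367 -0.1861  0.0092] yawY -0.1353 toolz_C [-0.0072  0.0405] J [ 0.8   0.54 -0.63  2.07  0.43  0.68 -0.24] F [-20.3   4.1  17.7] w 0.4
shift now-axes mm [ -1.  -10.7   1.2] len 11
turn deg -0.4 shift in turned axes [ -0.9 -10.7   1.2]
```

View pics/t17.png

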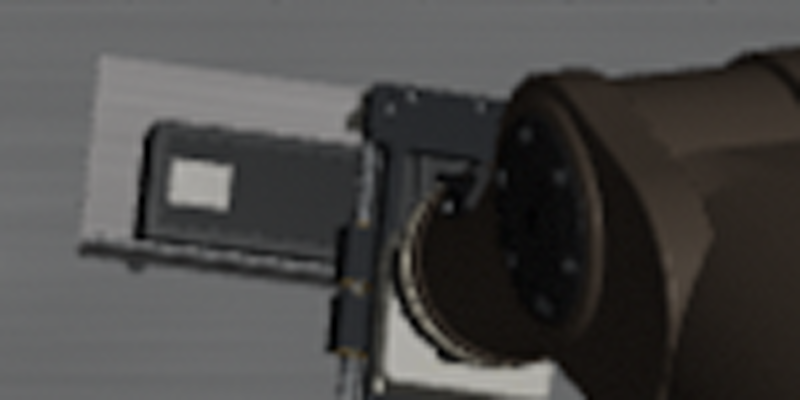

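```bash
python3 -m inch '[[[0.3,0,-9,-5,0],[0,0,0,-45,0],[0,20,0,-40,0],[0,42,4,0,8.5],[0,42,-2,0,8.5],[0,41,-9,0,8.5],[0,40,-15,0,8.5],[0,37,-20,0,8.5],[0,34,-26,0,8.5],[0,30,-30,0,8.5],[0,25,-34,0,8.5],[0,20,-38,0,8.5]]]'; python3 -c "
from h import *
go(.5268,.2306,0.12,-1.48,False)"
```

```text
clock: 35.0
position: [0.5222, 0.2042, 0.1254]
ee_rot: [-3.095, -0.153, -0.013]
force: [1.1, -0.5, -0.5]
width: 0.979
t 35.0 p [0.5222 0.2042 0.1254] yawY -1.4718 toolz_C [0.0007 0.044 ] J [-0.09  0.43 -0.47  1.81  0.19  0.93 -2.11] F [ 1.1 -0.5 -0.5] w 90.1
shift now-axes mm [  7.2 -25.6   6.5] len 27
turn deg 0.5 shift in turned axes [  7.  -25.7   6.5]
```

```bash
python3 -m inch '[[[0,3,-13,20,0.4],[0,2,-10,35,0],[0,0,-6,20,0],[0,0,0,10,0],[0,0,0,0,0]]]'; python3 -c "
from h import *
go(.5268,.2318,-0.016,-1.48,False)
c=cam('wrist'); cv2.imwrite('pics/w18.png',c[0])"
```

```text
clock: 35.5
position: [0.528, 0.2518, 0.0438]
ee_rot: [-3.085, -0.149, -0.026]
force: [-0.0, 0.3, -0.4]
width: 0.999
t 35.5 p [0.528  0.2518 0.0438] yawY -1.4736 toolz_C [0.0074 0.0548] J [-0.2   0.55 -0.43  1.84  0.27  0.77 -2.24] F [-0.   0.3 -0.4] w 91.9
shift now-axes mm [-4.3 22.9 58.6] len 63
turn deg 0.4 shift in turned axes [-4.1 22.9 58.6]
```

View pics/w18.png

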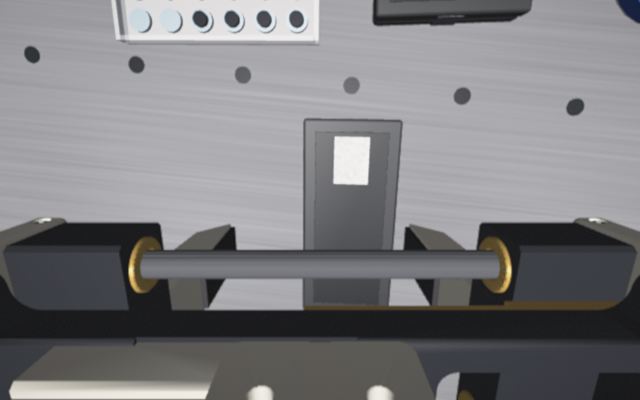

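```bash
python3 -m inch '[[[0,-2,10,5,0.4],[0,-1,9,10,0],[0,0,2,15,0],[0,0,0,0,0]]]'; python3 -c "
from h import *
go(.5268,.2318,-0.016,-1.48,False)"
```

```text
clock: 35.95
position: [0.5309, 0.2273, 0.015]
ee_rot: [-3.085, -0.13, -0.036]
force: [-0.0, -0.2, -0.2]
width: 1.0
t 35.95 p [0.5309 0.2273 0.015 ] yawY -1.486 toolz_C [0.0139 0.0563] J [-0.18  0.58 -0.41  1.89  0.29  0.69 -2.23] F [-0.  -0.2 -0.2] w 92.0
shift now-axes mm [-4.5 -3.2 31.2] len 32
turn deg -0.3 shift in turned axes [-4.5 -3.3 31.2]
```

```bash
python3 -m inch '[[[0,-2,-2,14,0],[0,-2,-1,12,0],[0,0,0,5,0],[1,0,0,0,0],[1,0,0,0,0],[1,0,0,0,0],[1,0,0,0,0],[1,0,0,0,0]]]' 40; python3 -c "
from h import *
go(.5268,.2318,-0.016,-1.48,False)
goC(.045,.160,0.09,-np.pi/2)
c=cam('wrist'); cv2.imwrite('pics/w19.png',c[0])"
```

```text
clock: 36.75
position: [0.5299, 0.2295, -0.0141]
ee_rot: [-3.085, -0.124, -0.042]
force: [-1.1, -0.3, -1.6]
width: 0.677
t 36.75 p [ 0.5299  0.2295 -0.0141] yawY -1.4894 toolz_C [0.018  0.0576] J [-0.2   0.62 -0.39  1.91  0.32  0.63 -2.26] F [-1.1 -0.3 -1.6] w 62.3
shift now-axes mm [-2.9 -2.4  2. ] len 4
turn deg -0.5 shift in turned axes [-2.9 -2.4  2. ]
in corner mm [ 21.6 585.1]
t 36.75 p [ 0.5299  0.2295 -0.0141] yawY -1.4894 toolz_C [0.018  0.0576] J [-0.2   0.62 -0.39  1.91  0.32  0.63 -2.26] F [-1.1 -0.3 -1.6] w 62.3
shift now-axes mm [ -62.1  414.5 -128. ] len 438
turn deg -77.9 shift in turned axes [-418.3   25.8 -128. ]
```

View pics/w19.png

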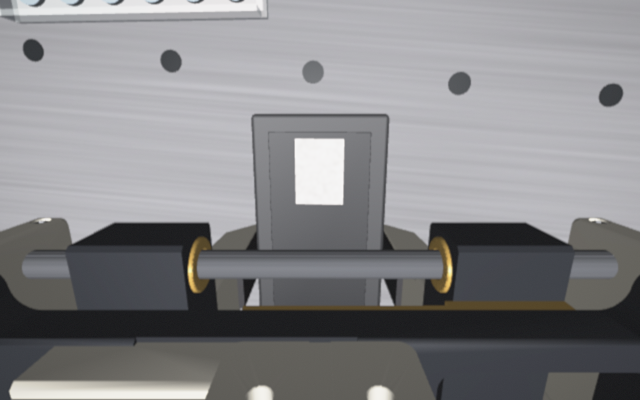

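```bash
python3 -m inch '[[[1,0,0,-45,0],[1,0,0,-45,0],[1,-6,38,-30,-7.8],[1,-11,37,-5,-7.8],[1,-16,35,0,-7.8],[1,-21,33,0,-7.8],[1,-25,30,0,-7.8],[1,-29,26,0,-7.8],[1,-32,22,0,-7.8],[1,-35,17,0,-7.8],[1,-30,10,0,-7.8],[1,0,0,0,-7.8]]]'; python3 -c "
from h import *
goC(.045,.155,0.08,-np.pi/2)"
```

```text
clock: 38.0
position: [0.5048, -0.1319, 0.0954]
ee_rot: [-2.285, -2.124, -0.081]
force: [-0.3, 0.5, -2.4]
width: 0.673
in corner mm [ 43.3 223.4]
t 38.0 p [ 0.5048 -0.1319  0.0954] yawY -0.0733 toolz_C [0.0171 0.0531] J [ 0.79  0.5  -0.8   1.9   0.39  0.9  -0.27] F [-0.3  0.5 -2.4] w 61.9
shift now-axes mm [-69.1  -2.4  11.8] len 70
turn deg 3.2 shift in turned axes [-69.1   1.5  11.8]
```

```bash
python3 -m inch '[[[1,-20,0,0,2],[1,-20,0,0,1],[1,-18,0,0,0],[1,0,0,0,0],[1,0,0,0,0]]]'; python3 -c "
from h import *
goC(.042,.158,0.042,-np.pi/2)
c=cam('wrist'); cv2.imwrite('pics/w20.png',c[0])
c=cam('side'); big(c[0],240,120,400,240,'s20.png')"
```

```text
clock: 38.5
position: [0.4968, -0.1951, 0.0913]
ee_rot: [-2.34, -2.059, -0.078]
force: [0.3, 0.8, -1.2]
width: 0.676
in corner mm [ 43.4 159.7]
t 38.5 p [ 0.4968 -0.1951  0.0913] yawY -0.1279 toolz_C [0.015 0.053] J [ 0.88  0.52 -0.78  1.87  0.39  0.91 -0.2 ] F [ 0.3  0.8 -1.2] w 62.1
shift now-axes mm [-4.3 -2.2 49.1] len 49
turn deg 0.1 shift in turned axes [-4.3 -2.2 49.1]
```

View pics/s20.png

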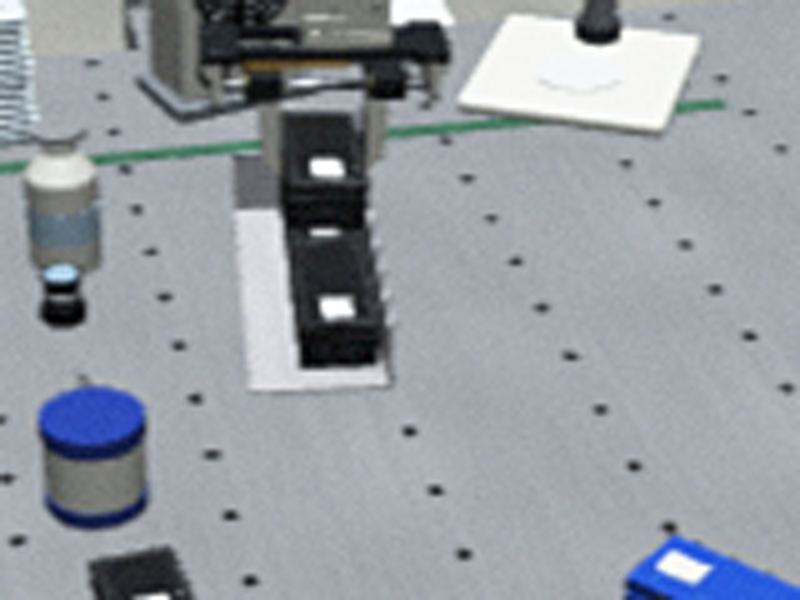

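```bash
python3 -m inch '[[[1,0,-1,12,0],[1,0,-1,18,0],[1,0,0,10,0],[1,0,0,4,0],[1,0,0,0,0]]]'; python3 -c "
from h import *
goC(.040,.150,0.038,-np.pi/2)"
```

```text
clock: 39.1
position: [0.4963, -0.1885, 0.0445]
ee_rot: [-2.333, -2.066, -0.078]
force: [-0.5, 0.3, -2.8]
width: 0.672
in corner mm [ 42.1 166.2]
t 39.1 p [ 0.4963 -0.1885  0.0445] yawY -0.1216 toolz_C [0.015  0.0536] J [ 0.84  0.57 -0.74  1.92  0.45  0.81 -0.25] F [-0.5  0.3 -2.8] w 61.8
shift now-axes mm [-16.5  -2.3   5.6] len 18
turn deg 0.4 shift in turned axes [-16.5  -2.2   5.6]
```

```bash
python3 -m inch '[[[1,-4,-2,3,0.4],[1,-3,-2,2,0],[1,-3,-2,2,0]]]'; python3 -c "
from h import *
goC(.034,.140,0.038,-np.pi/2)"
```

```text
clock: 39.4
position: [0.4925, -0.1955, 0.0389]
ee_rot: [-2.341, -2.062, -0.087]
force: [2.8, 9.3, 19.7]
width: 0.672
in corner mm [ 39.2 158.8]
t 39.4 p [ 0.4925 -0.1955  0.0389] yawY -0.1271 toolz_C [0.0207 0.0557] J [ 0.85  0.58 -0.73  1.93  0.45  0.79 -0.25] F [ 2.8  9.3 19.7] w 61.9
shift now-axes mm [-18.8  -5.3  -0.2] len 20
turn deg 0.1 shift in turned axes [-18.8  -5.3  -0.2]
```

```bash
python3 -m inch '[[[1,-4,-2,-2,0],[1,-4,-2,-0.5,0],[1,-4,-2,0,0]]]'; python3 -c "
from h import *
goC(.034,.140,0.038,-np.pi/2)"
```

```text
clock: 39.7
position: [0.4855, -0.2077, 0.0418]
ee_rot: [-2.342, -2.064, -0.089]
force: [-0.8, -0.3, -1.8]
width: 0.674
in corner mm [ 33.8 145.8]
t 39.7 p [ 0.4855 -0.2077  0.0418] yawY -0.1269 toolz_C [0.0232 0.0552] J [ 0.88  0.57 -0.74  1.94  0.45  0.8  -0.22] F [-0.8 -0.3 -1.8] w 62.0
shift now-axes mm [-6.   0.1  3.5] len 7
turn deg 0.1 shift in turned axes [-6.   0.1  3.5]
```

```bash
python3 -m inch '[[[1,-3,-1,2,0],[1,-3,-1,1,0]]]'; python3 -c "
from h import *
goC(.034,.140,0.038,-np.pi/2)";  python3 -m inch '[[[1,-3,-2,0,0],[1,-2,-2,0,0]]]'; python3 -c "
from h import *
goC(.034,.140,0.038,-np.pi/2)"
```

```text
clock: 39.9
position: [0.485, -0.2125, 0.0392]
ee_rot: [-2.343, -2.065, -0.096]
force: [4.2, 16.2, 5.9]
width: 0.675
in corner mm [ 34. 141.]
t 39.9 p [ 0.485  -0.2125  0.0392] yawY -0.1269 toolz_C [0.0277 0.0576] J [ 0.89  0.58 -0.74  1.94  0.45  0.79 -0.21] F [ 4.2 16.2  5.9] w 62.1
shift now-axes mm [-1.1  0.   1.1] len 2
turn deg 0.1 shift in turned axes [-1.1  0.   1.1]
clock: 40.1
position: [0.4851, -0.2121, 0.0399]
ee_rot: [-2.341, -2.068, -0.112]
force: [7.1, 4.8, -3.8]
width: 0.674
in corner mm [ 34.  141.3]
t 40.1 p [ 0.4851 -0.2121  0.0399] yawY -0.1244 toolz_C [0.0351 0.0645] J [ 0.9   0.57 -0.74  1.94  0.45  0.78 -0.2 ] F [ 7.1  4.8 -3.8] w 62.0
shift now-axes mm [-1.4 -0.1  1.8] len 2
turn deg 0.3 shift in turned axes [-1.4 -0.1  1.8]
```

```bash
python3 -m inch '[[[1,-1,-1,2,0],[0.15,0,0,0,0],[0.15,0,0,0,0],[0.1,0,0,0,0],[0.1,0,0,-20,0],[0.1,0,0,-40,0],[0.1,0,0,-45,0],[0.1,0,0,-45,0],[0.1,0,-30,-30,0],[1,0,-10,0,0],[1,0,0,0,0]]]' 20; python3 -c "
from h import *
goC(.034,.140,0.2,-np.pi/2)
c=cam('wrist'); cv2.imwrite('pics/w21.png',c[0]); np.savez('w21.npz',K=c[1],R=c[2],o=c[3],f=c[0])
c=cam('side'); big(c[0],240,120,400,240,'s21.png')"
```

```text
clock: 41.2
position: [0.4324, -0.2203, 0.2206]
ee_rot: [-2.339, -2.062, -0.105]
force: [0.6, -0.9, -1.1]
width: 0.775
in corner mm [-17.2 126.4]
t 41.2 p [ 0.4324 -0.2203  0.2206] yawY -0.1262 toolz_C [0.0281 0.065 ] J [ 1.15  0.31 -0.91  1.81  0.19  1.13  0.06] F [ 0.6 -0.9 -1.1] w 71.3
shift now-axes mm [12.  50.6 22.8] len 57
turn deg 0.2 shift in turned axes [12.1 50.6 22.8]
```

View pics/w21.png

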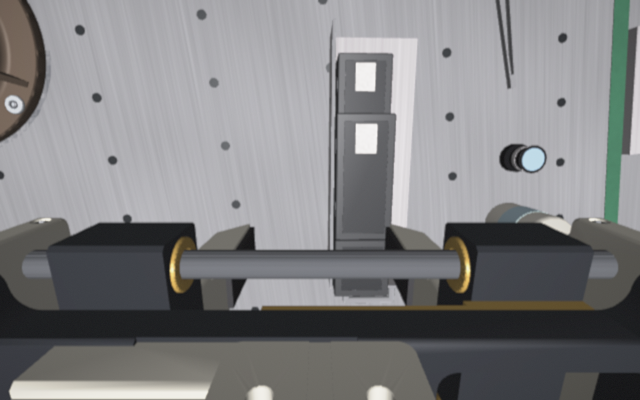

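View pics/s21.png

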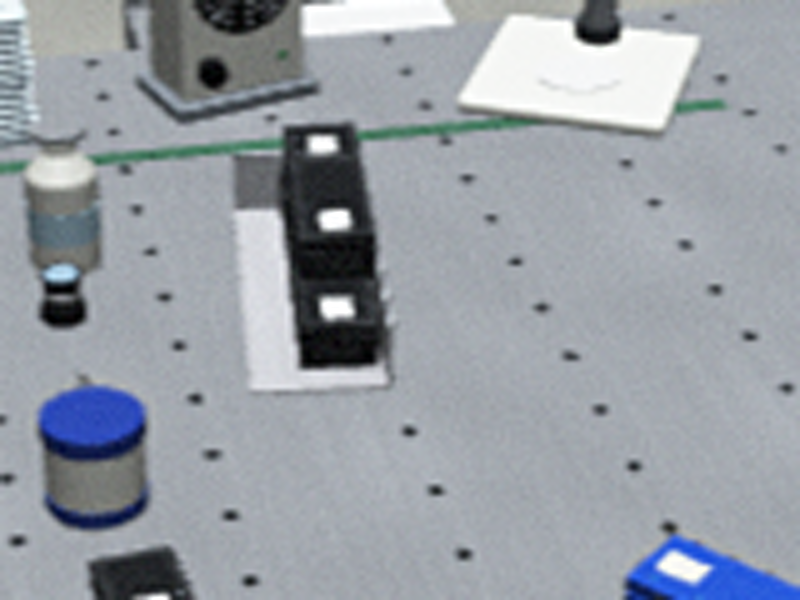

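```bash
python3 -m inch '[[[1,-35,20,-10,0],[1,-35,15,-10,0],[1,-30,0,0,0],[1,0,0,0,0],[1,0,0,0,0]]]' ; python3 -c "
from h import *
goC(.034,.040,0.2,-np.pi/2)
c=cam('wrist'); np.savez('w22.npz',K=c[1],R=c[2],o=c[3],f=c[0]); big(c[0],240,20,440,240,'w22.png')
c=cam('top'); np.savez('t22.npz',K=c[1],R=c[2],o=c[3],f=c[0]);big(c[0],355,165,505,240,'t22.png')"
```

```text
clock: 41.8
position: [0.4566, -0.3259, 0.2269]
ee_rot: [-2.325, -2.061, -0.104]
force: [0.2, 0.6, -0.5]
width: 0.252
in corner mm [20.4 24.9]
t 41.8 p [ 0.4566 -0.3259  0.2269] yawY -0.1208 toolz_C [0.019  0.0724] J [ 1.17  0.44 -0.84  1.61  0.27  1.23  0.17] F [ 0.2  0.6 -0.5] w 23.2
shift now-axes mm [13.  13.2 28.2] len 34
turn deg 0.5 shift in turned axes [13.1 13.1 28.2]
```

View pics/w22.png

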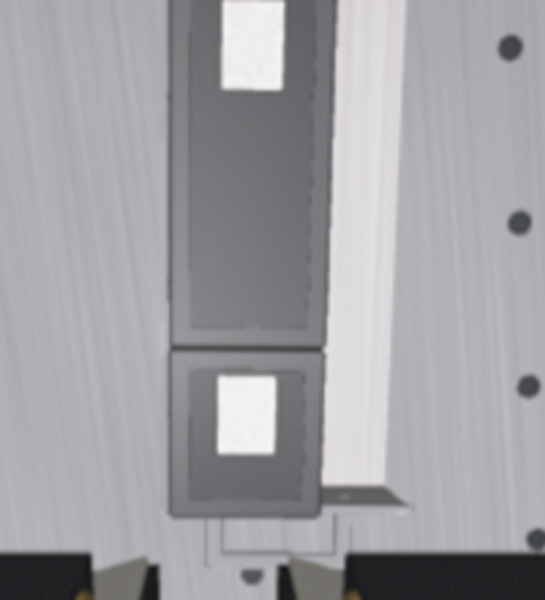

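View pics/t22.png

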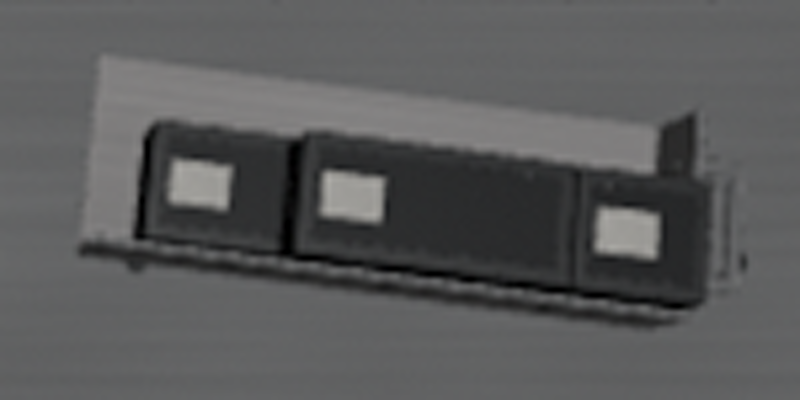

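```bash
python3 -c "
from h import *
d=np.load('w22.npz'); c=(d['f'],d['K'],d['R'],d['o'])
t=lambda L:np.array(L)/2.727+[240,20]
pr=lambda n,P:print(n,[tuple((inC(p)*1000).round(1)) for p in P])
pr('half',plane(t([[170,350],[324,348],[321,517],[170,517]]),.092,c))
pr('long near',plane(t([[170,346],[325,346],[167,0],[337,0]]),.092,c))
pr('floor/upst',plane(t([[322,487],[386,487],[406,2]]),.012,c))
d=np.load('w21.npz'); c=(d['f'],d['K'],d['R'],d['o']); big(d['f'],300,20,440,250,'w21z.png',2.6)
d=np.load('t22.npz'); c=(d['f'],d['K'],d['R'],d['o'])
t=lambda L:np.array(L)/5.333+[355,165]
pr('T upst',plane(t([[83,250],[680,318]]),.064,c))
pr('T half',plane(t([[580,172],[712,182],[700,304],[578,288]]),.092,c))
pr('T long',plane(t([[310,132],[578,170],[572,288],[298,256]]),.092,c))
pr('T bot2',plane(t([[155,122],[300,138],[285,250],[145,238]]),.052,c))
"
```

```text
half [(np.float64(3.7), np.float64(68.9)), (np.float64(63.9), np.float64(70.2)), (np.float64(64.8), np.float64(2.5)), (np.float64(3.6), np.float64(2.2))]
long near [(np.float64(3.7), np.float64(70.4)), (np.float64(64.3), np.float64(70.9)), (np.float64(2.8), np.float64(194.6)), (np.float64(64.7), np.float64(195.6))]
floor/upst [(np.float64(76.7), np.float64(0.1)), (np.float64(108.8), np.float64(0.3)), (np.float64(108.0), np.float64(223.9))]
T upst [(np.float64(-5.4), np.float64(303.6)), (np.float64(-1.1), np.float64(2.1))]
T half [(np.float64(60.7), np.float64(67.0)), (np.float64(64.1), np.float64(1.5)), (np.float64(2.8), np.float64(3.8)), (np.float64(3.0), np.float64(63.9))]
T long [(np.float64(63.4), np.float64(201.7)), (np.float64(61.6), np.float64(68.1)), (np.float64(2.6), np.float64(66.9)), (np.float64(1.1), np.float64(201.9))]
T bot2 [(np.float64(66.9), np.float64(272.6)), (np.float64(68.2), np.float64(197.8)), (np.float64(9.6), np.float64(200.1)), (np.float64(6.5), np.float64(271.5))]
```

View pics/w21z.png

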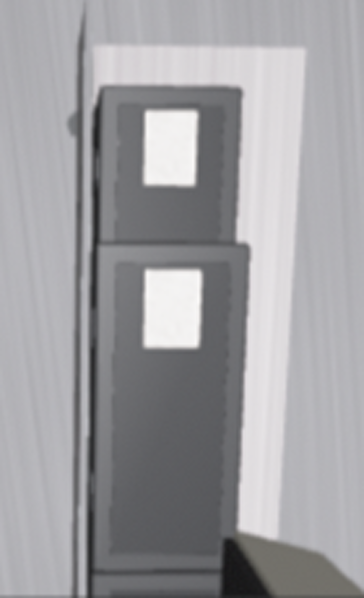

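```bash
python3 -c "
from h import *
d=np.load('w21.npz'); c=(d['f'],d['K'],d['R'],d['o']); print('cam',inC(c[3])*1000,c[3][2])
t=lambda L:np.array(L)/2.6+[300,20]
pr=lambda n,P:print(n,[[float(v) for v in (inC(p)*1000).round(1)] for p in P])
pr('ups',plane(t([[80,100],[88,100],[76,300],[86,300],[82,500],[90,500]]),.064,c))
pr('floor',plane(t([[93,45],[306,48],[294,300],[279,530]]),.012,c))
pr('bot2',plane(t([[102,88],[243,88],[100,242],[240,242]]),.052,c))
pr('long',plane(t([[97,243],[250,243],[94,570],[238,540]]),.092,c))
f=d['f'][30:240,320:360]; cv2.imwrite('pics/w21y.png',cv2.resize(d['f'][40:240,318:400],None,fx=7,fy=3,interpolation=cv2.INTER_NEAREST))
"
```

```text
cam [-23.45154407 179.32547548] 0.4180589480413487
ups [[-1.7, 264.7], [1.6, 264.7], [-2.7, 183.4], [1.7, 183.4], [0.9, 94.5], [4.5, 94.5]]
floor [[7.3, 301.5], [108.3, 301.4], [109.6, 184.4], [108.7, 65.4]]
bot2 [[8.4, 272.5], [69.0, 273.1], [8.4, 208.8], [70.8, 209.1]]
long [[3.8, 205.1], [64.5, 205.5], [4.4, 70.7], [65.4, 83.6]]
```

View pics/w21y.png

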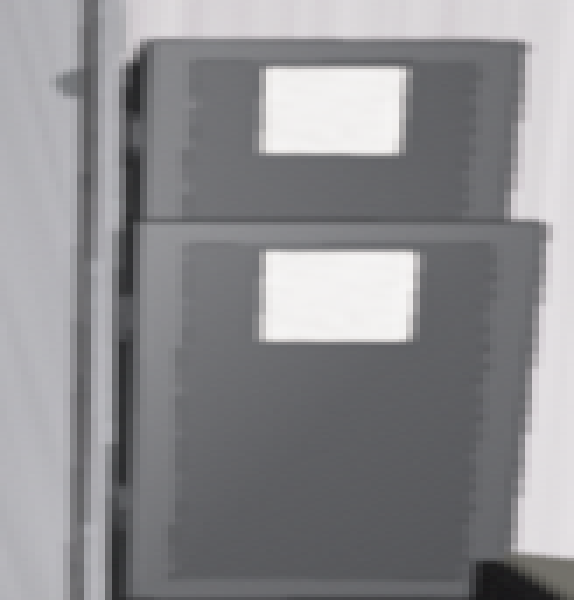

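The joint in the top course is closed and both its boxes sit flush. The exposed bottom long box stands about 5 mm off the back upstand, probably dragged during the end push. I'll push it home from the front.

```bash
python3 -m inch '[[[1,35,25,0,0.5],[1,40,25,0,0],[1,40,25,10,0],[1,40,20,20,0],[1,5,0,40,0],[1,0,0,45,0],[1,0,0,40,0],[1,0,0,0,0]]]' 20; python3 -c "
from h import *
goC(.125,.207,0.006,-np.pi/2)"
```

```text
clock: 42.7
position: [0.5794, -0.1539, 0.0815]
ee_rot: [-2.325, -2.06, -0.107]
force: [-0.5, 0.0, -0.2]
width: 0.008
in corner mm [120.  211.2]
t 42.7 p [ 0.5794 -0.1539  0.0815] yawY -0.1215 toolz_C [0.0199 0.0741] J [ 0.74  0.63 -0.77  1.73  0.43  0.96 -0.3 ] F [-0.5  0.  -0.2] w 0.8
shift now-axes mm [-9.8  3.4 75. ] len 76
turn deg 0.4 shift in turned axes [-9.8  3.4 75. ]
```

```bash
python3 -m inch '[[[1,-6,2,20,0.4],[1,-5,0,30,0],[1,-2,0,18,0],[1,0,0,4,0],[1,0,0,0,0]]]'; python3 -c "
from h import *
goC(.085,.205,0.006,-np.pi/2)
c=cam('wrist'); cv2.imwrite('pics/w23.png',c[0])"
```

```text
clock: 43.2
position: [0.5862, -0.1596, 0.0152]
ee_rot: [-2.332, -2.059, -0.114]
force: [0.6, 0.3, 0.5]
width: 0.006
in corner mm [127.5 206.4]
t 43.2 p [ 0.5862 -0.1596  0.0152] yawY -0.1254 toolz_C [0.0264 0.0741] J [ 0.7   0.71 -0.72  1.77  0.5   0.84 -0.35] F [0.6 0.3 0.5] w 0.5
shift now-axes mm [ -1.8 -42.8   7.9] len 44
turn deg 0.2 shift in turned axes [ -2.  -42.8   7.9]
```

View pics/w23.png

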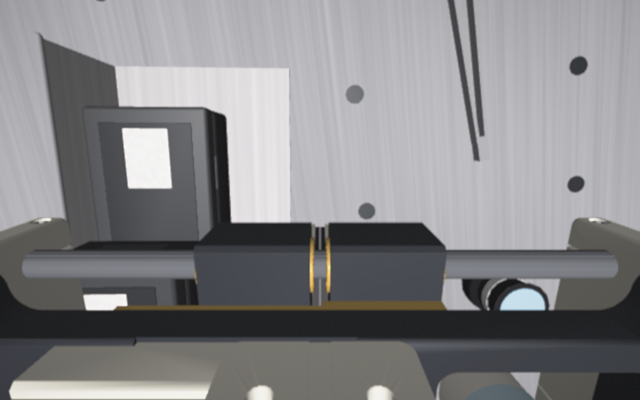

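```bash
python3 -m inch '[[[1,-1,-10,4,0],[1,-1,-10,4,0],[1,0,-8,2,0],[1,0,-5,0,0],[1,0,-4,0,0]]]'; python3 -c "
from h import *
goC(.085,.205,0.006,-np.pi/2)"
```

```text
clock: 43.75
position: [0.5488, -0.1564, 0.0077]
ee_rot: [-2.336, -2.062, -0.118]
force: [1.0, 0.2, -0.2]
width: 0.007
in corner mm [ 90.  204.7]
t 43.75 p [ 0.5488 -0.1564  0.0077] yawY -0.1257 toolz_C [0.0323 0.0725] J [ 0.73  0.67 -0.72  1.87  0.51  0.77 -0.36] F [ 1.   0.2 -0.2] w 0.6
shift now-axes mm [ 0.2 -5.1  1.6] len 5
turn deg 0.2 shift in turned axes [ 0.1 -5.1  1.6]
```

```bash
python3 -m inch '[[[1,0,-4,0,0],[1,0,-3,0,0],[1,0,-3,0,0]]]'; python3 -c "
from h import *
goC(.085,.205,0.006,-np.pi/2)"; python3 -m inch '[[[1,0,-4,0,0],[1,0,-4,0,0]]]'; python3 -c "
from h import *
goC(.085,.205,0.006,-np.pi/2)"
```

```text
clock: 44.05
position: [0.5458, -0.1561, 0.0107]
ee_rot: [-2.344, -2.068, -0.134]
force: [6.7, -0.8, 2.4]
width: 0.007
in corner mm [ 87.  204.7]
t 44.05 p [ 0.5458 -0.1561  0.0107] yawY -0.1266 toolz_C [0.0466 0.0731] J [ 0.74  0.66 -0.72  1.89  0.51  0.75 -0.37] F [ 6.7 -0.8  2.4] w 0.6
shift now-axes mm [-0.  -2.2  4.6] len 5
turn deg 0.1 shift in turned axes [-0.  -2.2  4.6]
clock: 44.25
position: [0.5455, -0.1558, 0.0137]
ee_rot: [-2.351, -2.074, -0.15]
force: [8.1, -1.5, 3.1]
width: 0.004
in corner mm [ 86.7 204.9]
t 44.25 p [ 0.5455 -0.1558  0.0137] yawY -0.1275 toolz_C [0.0609 0.0738] J [ 0.75  0.65 -0.73  1.9   0.52  0.73 -0.37] F [ 8.1 -1.5  3.1] w 0.4
shift now-axes mm [-0.5 -2.1  7.5] len 8
turn deg 0.1 shift in turned axes [-0.5 -2.1  7.5]
```

```bash
python3 -c "
from h import *
c=cam('wrist'); big(c[0],40,20,340,245,'w24.png')"
```

```text
(no output)
```

View pics/w24.png

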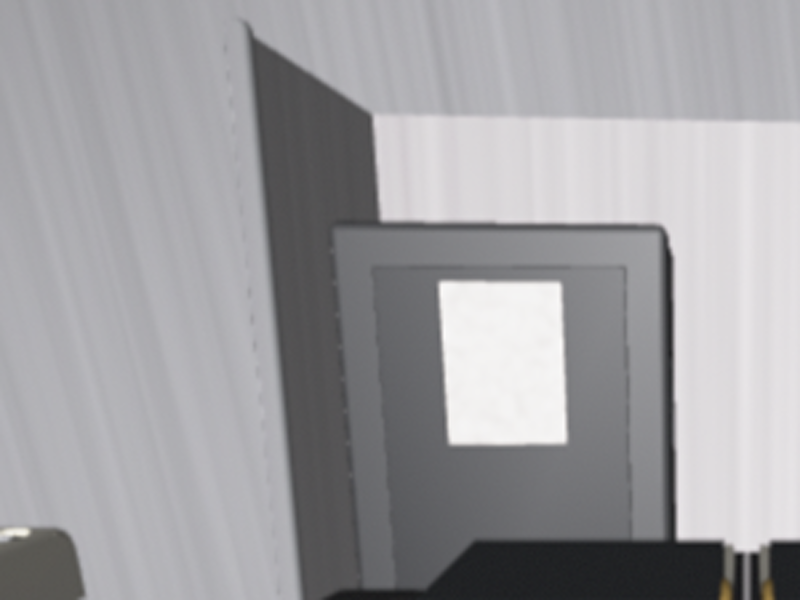

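```bash
python3 -c "
from h import *
c=cam('wrist'); big(c[0],40,20,340,245,'w24b.png')
for x in (0.0,0.0035):
  P=[np.r_[C+(x+a)*EX+b*EY,z] for a,b,z in [(0,.3,.064),(0,.3,.012),(0,.272,.052),(.005,.272,.052),(.062,.272,.052),(.067,.272,.052),(.105,.3,.012)]]
  print(((proj(np.array(P),c)-[40,20])*2.667).round(0).tolist())
"
```

```text
[[233.0, 47.0], [361.0, 124.0], [286.0, 235.0], [314.0, 235.0], [630.0, 238.0], [657.0, 238.0], [828.0, 132.0]]
[[255.0, 47.0], [377.0, 124.0], [306.0, 235.0], [334.0, 235.0], [649.0, 238.0], [676.0, 238.0], [843.0, 132.0]]
```

```bash
python3 -m inch '[[[1,4,10,0,0],[1,10,2,3,0],[1,10,0,5,0],[1,0,0,5,0],[1,0,0,0,0]]]'; python3 -c "
from h import *
goC(.085,.228,0.0,-np.pi/2)"
```

```text
clock: 44.85
position: [0.5621, -0.1296, 0.0024]
ee_rot: [-2.35, -2.075, -0.15]
force: [-0.9, -0.5, 0.1]
width: 0.004
in corner mm [ 99.7 233.1]
t 44.85 p [ 0.5621 -0.1296  0.0024] yawY -0.1264 toolz_C [0.0603 0.0743] J [ 0.68  0.67 -0.7   1.89  0.53  0.72 -0.43] F [-0.9 -0.5  0.1] w 0.3
shift now-axes mm [ -5.2 -14.9   1.1] len 16
turn deg 0.1 shift in turned axes [ -5.2 -14.8   1.1]
```

```bash
python3 -m inch '[[[1,-2,-6,0,0],[1,-1,-5,0,0],[1,0,-4,0,0],[1,0,-4,0,0],[1,0,-4,1,0]]]'; python3 -c "
from h import *
goC(.085,.228,0.0,-np.pi/2)
c=cam('wrist'); big(c[0],40,20,340,245,'w25.png')"
```

```text
clock: 45.35
position: [0.5481, -0.131, 0.0027]
ee_rot: [2.345, 2.069, 0.173]
force: [14.0, -0.6, -4.5]
width: 0.005
in corner mm [ 86.1 229.9]
t 45.35 p [ 0.5481 -0.131   0.0027] yawY -0.1281 toolz_C [0.0799 0.077 ] J [ 0.7   0.64 -0.71  1.94  0.54  0.67 -0.43] F [14.  -0.6 -4.5] w 0.4
shift now-axes mm [-2.1 -1.3  2.5] len 3
turn deg 0.0 shift in turned axes [-2.1 -1.3  2.5]
```

View pics/w25.png

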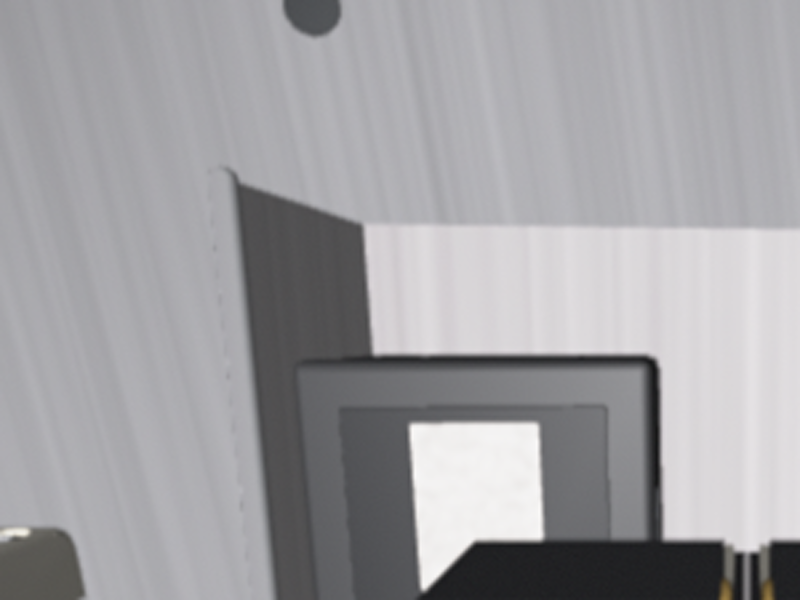

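```bash
cat > chk.py <<'E'
from h import *
import sys
nm=sys.argv[1]
c=cam('wrist'); big(c[0],40,20,340,245,nm)
for x in (0.0,0.0035):
  P=[np.r_[C+(x+a)*EX+b*EY,z] for a,b,z in [(0,.3,.064),(0,.3,.012),(0,.272,.052),(.005,.272,.052),(.062,.272,.052),(.067,.272,.052),(.105,.3,.012)]]
  print(((proj(np.array(P),c)-[40,20])*2.667).round(0).tolist())
E
python3 chk.py w25b.png
```

```text
[[217.0, 196.0], [350.0, 234.0], [273.0, 377.0], [303.0, 377.0], [636.0, 376.0], [665.0, 376.0], [836.0, 239.0]]
[[241.0, 196.0], [367.0, 234.0], [294.0, 377.0], [324.0, 377.0], [656.0, 376.0], [684.0, 376.0], [852.0, 239.0]]
```

```bash
python3 -m inch '[[[1,0,12,0,0],[1,-10,10,-35,0],[1,-35,5,-45,0],[1,-40,5,-40,0],[1,-40,5,-20,0],[1,-40,0,0,0],[1,-30,0,0,0],[1,0,0,0,0]]]'; python3 - <<'E'
from h import *
goC(.12,0.0,0.15,-np.pi/2)
c=cam('wrist'); cv2.imwrite('pics/w26.png',c[0]); np.savez('w26.npz',K=c[1],R=c[2],o=c[3],f=c[0])
c=cam('side'); cv2.imwrite('pics/s26.png',cv2.resize(c[0][140:205,285:325],None,fx=9,fy=9,interpolation=cv2.INTER_CUBIC))
E
```

```text
clock: 46.25
position: [0.5441, -0.3419, 0.129]
ee_rot: [2.346, 2.067, 0.167]
force: [0.7, -0.9, -0.3]
width: 0.009
in corner mm [109.2  20.3]
t 46.25 p [ 0.5441 -0.3419  0.129 ] yawY -0.1292 toolz_C [0.0785 0.0729] J [ 1.05  0.63 -0.81  1.6   0.41  1.05  0.04] F [ 0.7 -0.9 -0.3] w 0.8
shift now-axes mm [-18.7  12.4 -21.5] len 31
turn deg -0.0 shift in turned axes [-18.7  12.4 -21.5]
```

View pics/w26.png

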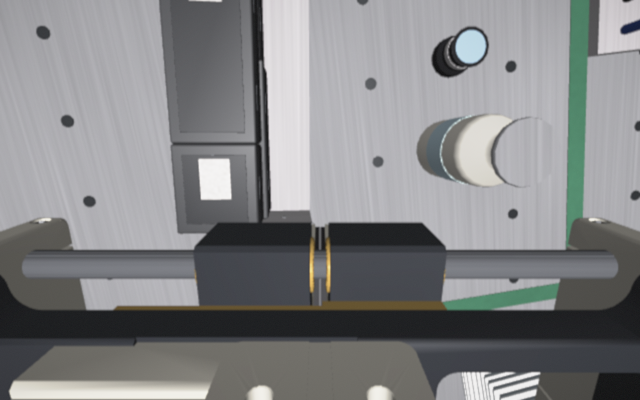

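View pics/s26.png

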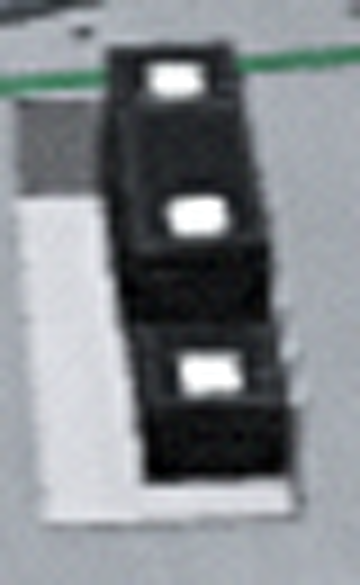

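```bash
python3 - <<'E'
from h import *
d=np.load('w26.npz'); f=d['f']; c=(f,d['K'],d['R'],d['o'])
g=np.clip((f[0:225,235:335].astype(float)*1.6),0,255).astype(np.uint8)
cv2.imwrite('pics/w26z.png',cv2.resize(g,None,fx=5,fy=2.6,interpolation=cv2.INTER_CUBIC))
print('cam',inC(c[3])*1000,c[3][2])
P=lambda a,b,z:np.r_[C+(a/1000)*EX+(b/1000)*EY,z]
for y in (0,34,68,100,136,180):
  print(y,[float(v) for v in ((proj(np.array([P(62,y,.092),P(62,y,.052),P(67,y,.052),P(62,y,.012),P(67,y,.012),P(105,y,.012)]),c)-[235,0])*[5,2.6])[:,0].round(0)],((proj(P(62,y,.092),c)[0,1])*2.6).round())
E
```

```text
cam [93.10479025 71.59209116] 0.32635346359611883
0 [105.0, 132.0, 160.0, 153.0, 177.0, 361.0] 611.0
34 [97.0, 126.0, 155.0, 148.0, 173.0, 360.0] 499.0
68 [89.0, 119.0, 149.0, 142.0, 168.0, 359.0] 381.0
100 [80.0, 113.0, 143.0, 137.0, 163.0, 358.0] 264.0
136 [70.0, 105.0, 136.0, 131.0, 158.0, 357.0] 125.0
180 [57.0, 95.0, 127.0, 123.0, 150.0, 355.0] -56.0
```

View pics/w26z.png

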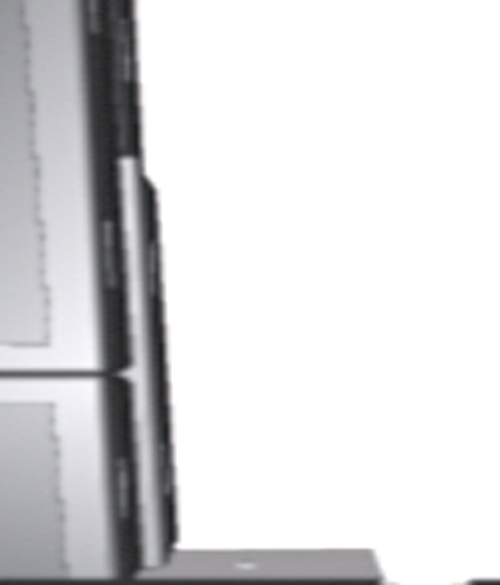

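The laid box still stands about 4 mm proud of the top boxes, so it needs another push. The tool has tilted, so it would touch the upper boxes first. I'll straighten it against the outside of the back upstand, turned so both fingers can push the laid box squarely.

```bash
python3 -m inch '[[[1,16,-20,0,8.2],[1,13,-22,0,8.2],[1,10,-24,0,8.2],[1,6,-25,0,8.2],[1,2,-25,0,8.2],[1,-1,-25,0,8.2],[1,-5,-25,0,8.2],[1,-8,-22,0,8.2],[1,0,0,20,8.2],[1,0,0,30,8.2],[1,0,0,30,8]]]'; python3 -c "
from h import *
goC(-.040,.150,0.008)"
```

```text
clock: 47.45
position: [0.404, -0.1608, 0.0477]
ee_rot: [-3.054, 0.245, -0.128]
force: [0.1, -0.0, 0.9]
width: 0.006
in corner mm [-53.  181.8]
t 47.45 p [ 0.404  -0.1608  0.0477] yawY -1.7278 toolz_C [0.0793 0.079 ] J [ 0.76  0.35 -0.51  2.2   0.15  0.57 -1.57] F [ 0.1 -0.   0.9] w 0.5
shift now-axes mm [11.  34.6 38. ] len 53
turn deg -1.6 shift in turned axes [10.  34.9 38. ]
```

```bash
python3 -m inch '[[[1,3,0,20,-1.6],[1,8,0,18,0],[1,10,0,0,0],[1,8,0,0,0],[1,7,0,0,0],[1,7,0,0,0],[1,7,0,0,0],[1,7,0,0,0],[1,7,0,0,0]]]'; python3 -c "
from h import *
goC(-.040,.150,0.008)"
```

```text
clock: 48.35
position: [0.449, -0.1552, 0.0106]
ee_rot: [-3.055, 0.194, -0.065]
force: [-21.2, 2.3, 14.3]
width: 0.008
in corner mm [ -9.1 193.1]
t 48.35 p [ 0.449  -0.1552  0.0106] yawY -1.6959 toolz_C [0.0369 0.0819] J [ 0.64  0.48 -0.45  2.11  0.22  0.57 -1.64] F [-21.2   2.3  14.3] w 0.7
shift now-axes mm [-31.   43.   -2.1] len 53
turn deg 0.2 shift in turned axes [-30.8  43.2  -2.1]
```

```bash
python3 -m inch '[[[1,7,0,0,0],[1,7,0,0,0],[1,7,0,0,0],[1,7,0,0,0],[1,7,0,0,0]]]'; python3 -c "
from h import *
goC(-.040,.150,0.008)"
```

```text
clock: 48.85
position: [0.4458, -0.1553, 0.0073]
ee_rot: [-3.053, 0.198, 0.038]
force: [-21.9, 3.8, 15.9]
width: 0.005
in corner mm [-12.3 192.6]
t 48.85 p [ 0.4458 -0.1553  0.0073] yawY -1.7018 toolz_C [-0.0298  0.0803] J [ 0.62  0.51 -0.44  2.06  0.22  0.66 -1.65] F [-21.9   3.8  15.9] w 0.5
shift now-axes mm [-27.7  42.4  -3.2] len 51
turn deg -0.1 shift in turned axes [-27.8  42.4  -3.2]
```

```bash
python3 -m inch '[[[1,7,0,0,0],[1,-8,0,-3,0],[0.15,0,0,-45,0],[0.1,0,10,-45,0],[0.1,35,35,-15,0],[0.1,40,40,0,0],[0.1,35,30,0,0],[0.1,12,10,20,0],[0.1,0,0,35,0],[0.1,0,0,20,0],[0.1,0,0,0,0]]]'; python3 -c "
from h import *
goC(.110,.068,0.003)"
```

```text
clock: 49.95
position: [0.5459, -0.3028, 0.0354]
ee_rot: [-3.06, 0.206, 0.036]
force: [-0.4, -0.1, -0.6]
width: 0.738
in corner mm [106.   59.2]
t 49.95 p [ 0.5459 -0.3028  0.0354] yawY -1.706 toolz_C [-0.0279  0.0731] J [ 0.72  0.66 -0.4   1.65  0.22  0.93 -1.45] F [-0.4 -0.1 -0.6] w 67.9
shift now-axes mm [ 4.9 -6.4 32.9] len 34
turn deg -0.4 shift in turned axes [ 4.9 -6.4 32.9]
```

```bash
python3 -m inch '[[[0.2,0,-4,15,-0.4],[0.2,0,-2,14,0],[0.2,-5,0,3,0],[0.2,-6,0,0,0]]]'; python3 -c "
from h import *
goC(.0755,.068,0.003)"
```

```text
clock: 50.35
position: [0.5375, -0.2942, 0.0076]
ee_rot: [-3.062, 0.196, 0.026]
force: [-0.5, -0.6, -0.4]
width: 0.8
in corner mm [96.5 66.7]
t 50.35 p [ 0.5375 -0.2942  0.0076] yawY -1.6994 toolz_C [-0.0219  0.0717] J [ 0.72  0.68 -0.4   1.71  0.24  0.85 -1.47] F [-0.5 -0.6 -0.4] w 73.6
shift now-axes mm [-20.9  -1.    5.2] len 22
turn deg 0.0 shift in turned axes [-20.9  -1.    5.2]
```

```bash
python3 -m inch '[[[0.2,-6,0,3,0],[0.2,-5,0,1,0],[0.2,-4,0,0,0],[0.2,-4,0,0,0],[0.2,-4,0,0,0]]]'; python3 -c "
from h import *
goC(.0755,.068,0.003)"
```

```text
clock: 50.85
position: [0.5162, -0.2925, 0.0073]
ee_rot: [-3.065, 0.198, 0.013]
force: [13.5, -0.6, -6.3]
width: 0.795
in corner mm [75.2 65.6]
t 50.85 p [ 0.5162 -0.2925  0.0073] yawY -1.7004 toolz_C [-0.0129  0.0695] J [ 0.74  0.65 -0.4   1.77  0.24  0.81 -1.46] F [13.5 -0.6 -6.3] w 73.2
shift now-axes mm [ 0.4 -2.1  4.4] len 5
turn deg -0.0 shift in turned axes [ 0.4 -2.1  4.4]
```

```bash
python3 -m inch '[[[0.2,-5,0,1,0],[0.2,-5,0,1,0],[0.2,-5,0,0,0]]]'; python3 - <<'E'
from h import *
goC(.0755,.068,0.003)
c=cam('wrist'); big(c[0],160,60,480,300,'w30.png')
E
```

```text
clock: 51.15
position: [0.5178, -0.2928, 0.0102]
ee_rot: [-3.069, 0.198, -0.035]
force: [14.3, -1.1, -3.3]
width: 0.799
in corner mm [76.8 65.5]
t 51.15 p [ 0.5178 -0.2928  0.0102] yawY -1.6992 toolz_C [0.0183 0.0671] J [ 0.75  0.63 -0.41  1.79  0.24  0.77 -1.46] F [14.3 -1.1 -3.3] w 73.5
shift now-axes mm [-1.5 -2.   7.3] len 8
turn deg 0.0 shift in turned axes [-1.5 -2.   7.3]
```

View pics/w30.png

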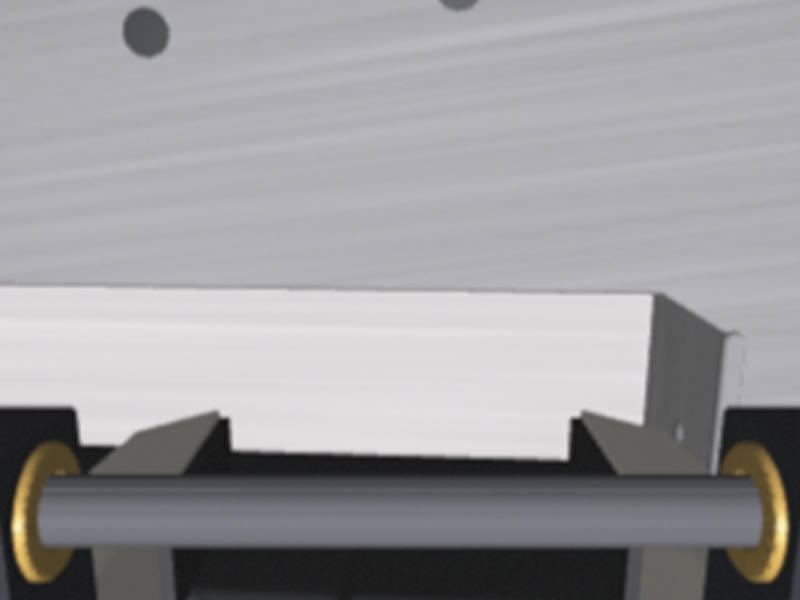

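```bash
python3 -m inch '[[[0.2,8,0,0,0],[0.2,5,0,-30,0],[0.2,-10,0,-45,0],[0.2,-20,-10,-45,0],[0.2,-15,-15,-40,0],[0.2,0,0,0,0],[0.2,0,0,0,0]]]'; python3 - <<'E'
from h import *
goC(.0755,.068,0.003)
c=cam('wrist'); cv2.imwrite('pics/w31.png',c[0]); np.savez('w31.npz',K=c[1],R=c[2],o=c[3],f=c[0])
print('cam',inC(c[3])*1000,c[3][2])
E
```

```text
clock: 51.9
position: [0.4834, -0.2735, 0.1772]
ee_rot: [-3.069, 0.198, -0.032]
force: [0.2, 0.1, -0.9]
width: 0.799
in corner mm [40.2 80.3]
t 51.9 p [ 0.4834 -0.2735  0.1772] yawY -1.6989 toolz_C [0.0163 0.0675] J [ 0.83  0.39 -0.48  1.72  0.12  1.07 -1.38] F [ 0.2  0.1 -0.9] w 73.5
shift now-axes mm [ 32.5  24.1 173.6] len 178
turn deg 0.1 shift in turned axes [ 32.5  24.  173.6]
cam [102.50007465  66.74560381] 0.3715424541425338
```

View pics/w31.png

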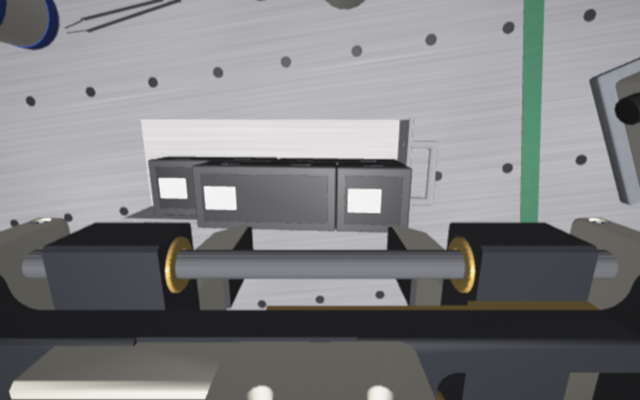

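```bash
python3 - <<'E'
from h import *
d=np.load('w31.npz'); f=d['f']; c=(f,d['K'],d['R'],d['o'])
g=np.clip(f[110:240,140:440].astype(float)*1.7,0,255).astype(np.uint8)
cv2.imwrite('pics/w31z.png',cv2.resize(g,None,fx=2.66,fy=4.5,interpolation=cv2.INTER_CUBIC))
P=lambda a,b,z:np.r_[C+(a/1000)*EX+(b/1000)*EY,z]
for y in (0,34,68,100,136,180,204,240,272):
  q=(proj(np.array([P(62,y,.092),P(62,y,.052),P(67,y,.052),P(62,y,.012),P(67,y,.012),P(105,y,.012)]),c)-[140,110])*[2.66,4.5]
  print(y,q[0,0].round(),[float(v) for v in q[:,1].round(0)])
E
```

```text
0 731.0 [271.0, 245.0, 223.0, 225.0, 206.0, 51.0]
34 629.0 [269.0, 244.0, 222.0, 224.0, 205.0, 51.0]
68 528.0 [268.0, 243.0, 221.0, 223.0, 203.0, 51.0]
100 435.0 [266.0, 241.0, 220.0, 222.0, 203.0, 51.0]
136 332.0 [264.0, 240.0, 218.0, 221.0, 201.0, 51.0]
180 208.0 [262.0, 238.0, 217.0, 219.0, 200.0, 51.0]
204 141.0 [261.0, 237.0, 216.0, 218.0, 199.0, 51.0]
240 43.0 [259.0, 236.0, 214.0, 217.0, 198.0, 51.0]
272 -43.0 [257.0, 234.0, 213.0, 216.0, 197.0, 51.0]
```

View pics/w31z.png

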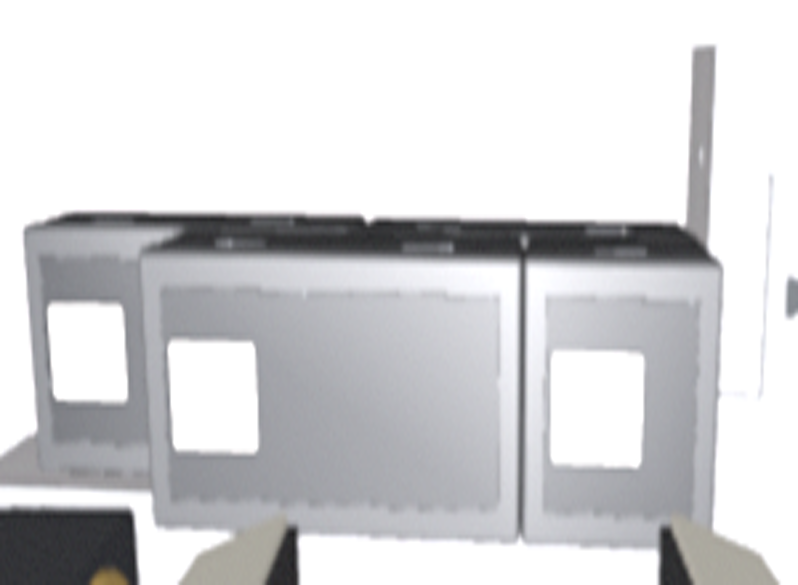

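```bash
python3 - <<'E'
from h import *
d=np.load('w31.npz'); f=d['f']; c=(f,d['K'],d['R'],d['o'])
P=lambda a,b,z:np.r_[C+(a/1000)*EX+(b/1000)*EY,z]
for n,p in dict(upbase=P(105,0,.012),uptop=P(105,0,.064),halfR=P(62,0,.092),halfRb=P(0,0,.092),joint_top=P(62,68,.092),joint_topb=P(0,68,.092),longL=P(62,204,.092),longLb=P(0,204,.092),jbot=P(62,136,.012),jbot52=P(62,136,.052),b2L=P(62,272,.052),b2Lb=P(0,272,.052)).items():
  q=(proj(p,c)[0]-[140,110]); print(n,(q*[2.66,4.5]).round(0).tolist())
E
```

```text
upbase [694.0, 51.0]
uptop [721.0, 50.0]
halfR [731.0, 271.0]
halfRb [718.0, 566.0]
joint_top [528.0, 268.0]
joint_topb [525.0, 558.0]
longL [141.0, 261.0]
longLb [157.0, 543.0]
jbot [375.0, 221.0]
jbot52 [356.0, 240.0]
b2L [24.0, 234.0]
b2Lb [43.0, 482.0]
```

The last view shows both courses straight with the joints closed. The laid box no longer stands proud, and the gripper is well clear, so I'm handing in.

```bash
python3 - <<'E'
from cell import workorder,arm
print(workorder.sign_off()); s=arm.observe(); print(s["clock"],s["position"])
E
```

```text
the job is handed in; nothing more can be done
None
the job is handed in; nothing more can be done
```

The running-bond stack is built, and I handed it in at about 52 s of the 72 s limit. No verdict came back, so the figures below are my own camera estimates.

**What I did:**
- I pushed the loose box home and laid the right-hand long box from the bench beside it.
- I set the half box in the top corner and laid the other long box against it, over the joint below.

**What went wrong on the way:**
- **Finger height:** the fingertips are really about 35 mm above the TCP that the state reports. I found this on the first push and corrected for it.
- **Tool tilt:** every push against a stop tilted the tool. I straightened it three times by pressing against the outside of the back upstand.
- **Boxes not home:** a late check showed both bottom boxes still about 4–5 mm off the back upstand, even though the earlier pushes had stalled. I pushed both home again with the top course already on.

**Last checks:**
- **Bottom course:** the loose box is within about 1 mm of the back upstand, and the second box has a gap of about 1 mm. The end joint looks closed.
- **Top course:** the joint is tight and the boxes sit over the bottom course as intended. The half box's gap to the end upstand reads between 0 and 2 mm depending on the view.
- **Where the views disagreed:** they differ by about 1–2 mm at the top boxes' height, mainly on how flush those boxes are with the back upstand. That is inside the 2.5 mm limit, but not by much.
- **Gripper and bystanders:** the gripper was well above everything at hand-in. I saw no bystander move.

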